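# Load a leaf drill jig, pin it and hold it shut for drilling

## Task

Get the drill jig ready for the second hole: lay the steel bar flat in the nest of the jig with its drilled end at the handle end, so that its hole lies over the hole in the base, and swing the leaf right down on it by the cross handle. Then take the locating pin from the wooden drill block and push it straight down through the leaf and the bar into the base until its collar lies on the leaf. Finish holding: do not let go of the pin, keep pressing it down firmly (about 10 N) so that the leaf stays clamped on the bar for the drilling, and leave the oil tin, file and sanding block where they are.

Things in the scene. Friction and masses are not known exactly. Their poses are not given: they have to be found in the camera images.
- jig: Grey leaf drill jig fixed to the bench: base plate 172 x 84 x 6 mm, two nest blocks 60 mm wide with tops at z = 30 mm. Origin: centre of the underside; x from the handle end to the hinge end, z up. The nest: a groove along x, 22 mm wide, floor z = 24, end stops at x = -53.5 and +45.5, chamfered. Between the blocks, x = -28 to +22, it is open to both sides and down to z = 6: finger room.
- nest (a point): Point on the nest floor where the centre of the underside of the bar belongs (jig frame: x -4, y 0, z 24 mm); axes as the jig's.
- base_hole (a point): Mouth of the vertical hole for the pin in the nest floor near the handle end (jig frame: x -39, y 0, z 24 mm); hole 10 mm wide, 18 mm deep.
- hinge (a point): Centre of the hinge axis at the far end of the jig (jig frame: x +68, y 0, z 36 mm); the axis runs along the jig's y.
- leaf (a joint): Angle of the leaf, rad: 0 = shut flat on a bar in the nest, grows as it opens up and away over the hinge; stop at 1.95, starts at 1.6 to 1.85. Light friction (0.1 N m): it stays up where left near upright, and falls shut from below about 0.8; 1 to 2 N at the handle moves it. The leaf: aluminium plate 123 x 56 x 8 mm, 9 to 132 mm from the hinge axis, which is in its mid-plane; shut, underside 32 and top 40 mm above the bench.
- handle (a point): Centre of the black cross handle of the leaf: a round bar 16 mm thick and 34 mm long with flat ends, parallel to the hinge axis, on a 7 mm stem at the free edge of the leaf, 158 mm from the hinge axis in the leaf's mid-plane. Held by its two ends from above it can turn between the fingers. With the leaf shut it is at jig x = -90 mm, 36 mm above the bench.
- leaf_hole (a point): Centre of the mouth, on the upper face of the leaf, of its hole for the pin (10 mm wide, 107 mm from the hinge axis, marked by a dark steel ring). With the leaf shut it is over base_hole, 40 mm above the bench.
- bar: Flat steel bar 96 x 20 x 8 mm, about 0.12 kg, lying flat on the bench. Origin: centre of its underside; x along its length, z up. It has one 10 mm hole, 13 mm from its -x end (at x = -35 mm). In the nest its x axis points the same way as the jig's, and its top is 32 mm above the bench.
- bar_hole (a point): Centre of the bar's hole, at its underside.
- block: Wooden drill block 96 x 42 x 42 mm, fixed to the bench, origin at the centre of its underside, x along its length. Holds the pin in a hole at x = +28 mm, and two short drill bits at x = -20 and -36 mm that stand at most 20 mm above its top.
- pin: Dark steel locating pin, 0.06 kg, standing upright in the drill block with its collar on the block's top (42 mm above the bench). Origin: the tip, z up along the pin. Shank 8 mm diameter and 32 mm long, the last 7 mm tapered to a blunt point; collar 26 mm diameter at z = 32 to 35 mm; knurled round head 20 mm diameter from z = 35 to 60 mm (grip here).
- pin_head (a point): Centre of the top of the pin's head, 60 mm above its tip.
- bench_edge (a point): Fixed point on the front edge of the bench, which runs diagonally (x and y grow together). Obstacles: beyond the edge the back of an office chair, roughly from x 0.12, y 0.12 to x 0.45, y 0.54, top 0.37 m above the bench; a tool hung from a pole at x 0.65, y 0.28; a desk lamp whose shade is over x 0.2 to 0.45, y -0.15 to 0.12, from 0.68 m up.
- needle_file: Bystander: needle file with a wooden handle, 17 x 154 x 17 mm, on the bench; stays where it is.
- oil_tin: Bystander: oil tin with a spout, 32 x 50 x 125 mm; stays where it is.
- sanding_block: Bystander: sanding block 42 x 71 x 24 mm; stays where it is.

How it is judged:
By the outcome, as a careful person would: the job done as asked, in the order asked, and still so for the second after the job is handed in, while the arm keeps its last pose, push and grip.
It also fails if it takes over 72 s, if anything falls off the work surface, if the arm or the gripper's body presses on something with over 40 N, if the wrist force passes 120 N, or if a joint passes its speed limit or range.

## Robot

A 7-joint arm with a two-finger parallel gripper is mounted at the origin on a cart in front of the work surface, level with it; the furniture and walls round the work are solid. World frame = base frame: x ahead of the robot, y to its left, z up, the work surface at z = 0. Lengths are in m, angles in degrees, forces in N, time in s.
With the tool pointing down it reaches from about 0.4 to 0.75 m from the base axis. Payload 19.5 kg.
Tool frame: the origin (TCP) lies on the centre line of the jaws, within the pads' length; the fingertips stand bot.finger_overhang ahead of it and the grasp point (between the pads) lies 2 mm behind it (bot.finger_overhang is the distance from the TCP to the fingertips, in m); x points along the fingers, y is the direction in which the jaws open and shut, and the axes are right-handed (so a half turn about x gives the same grasp; the last joint's range is limited). The gripper opens to 85 mm and grips with 20 to 120 N. Pads are 22 mm wide; open, the fingers measure 114 mm over their backs; the gripper's body (76 mm by 85 mm) begins 54 mm behind the grasp point. The pads swing forward as they close: fully open they stand 13 mm farther back than shut.
Start: joints at [63.959, 40.479, -1.581, 85.061, 1.261, 54.483, -4.326], TCP at [0.231, -0.527, 0.209] pointing down, gripper open.
Joint ranges: [-155.06, 155.06], [-18.47, 123.98], [-90, 86.84], [0, 140.48], [-83.41, 263.41], [0, 116], [-161.91, 161.91]. Speed limits (degrees/s): [108.29, 108.29, 147.25, 147.25, 172.46, 172.46, 172.46].

## Interface

Orientations are given as a 3x3 rotation matrix whose columns are the frame's x, y, z axes.
In Python, from rig import bot, viewer, workorder gives the robot as it stands.
- The arm moves only by the tool move_arm, never from a script. Its argument "targets" is one flat list of numbers, 7 for each row, row after row: the shift along the tool's x, y, z in cm, then the turn, a rotation vector about the tool's x, y, z in degrees, then the finger opening in cm, from 0 to 8.54. A call has 1 to 12 rows; each row shifts and turns the commanded pose from where the row before left it, along the tool's axes as they then stand; what a row does not reach is not made up. A row lasts 1/8 s, in which the tool goes at most 62.5 mm and 10.7 degrees, less where a joint would pass 70% of its speed; a pose out of reach is approached as far as the arm can. A call is refused whole if a number of a shift passes 6.25 or a number of a turn 10.7, either way. A call with a gripper value outside its range is refused whole. The fingers move at their own pace and stop on an object; the grip force is fixed at half the most. Time passes only in rows, so rows that do not move let the fingers close. It gives the time, the measured TCP pose, the force and the opening at its end, in the units of the state.
- bot.observe(): the state, without advancing time (a new reading comes with each control period).
- viewer.grab_frame(name): name is "side" or "top" or "wrist"; returns a dict with "image" (480x640x3 uint8, blue, green, red), "range_z" (480x640 float32, m along the optical axis (not along the pixel's ray), 0 where there is no reading), "vfov" (degrees; the focal length in pixels is half the picture's height over the tangent of half this angle, whatever the lens; pixels are square), "cx", "cy" (the principal point, pixels), "R" (3x3) and "t" (3): a world point X has camera coordinates R X + t. Camera axes: x right, y down, z forward; pixel columns grow to the right and rows downward; lengths in m; the calibration is good to about 2 mm. A picture is of the moment at which its call begins.
- workorder.job_done(): hands the job in, once; it reports no verdict.
The state is a dict: "time_s": time; "q": joint angles; "dq": joint speeds; "joint_torque": joint torques, N m; "position": TCP position; "eef_rot": TCP orientation; "ft_force": force on the tool from outside, world axes, zero at the start; "torque": the same for the moment, N m; "grip_width": opening from 0.0 (shut) to 1.0 (fully open).
Only numpy, scipy, OpenCV 4.12 (cv2) and the standard library are available. Lean on these libraries where they do the work, as an engineer would, in place of code of your own. Each camera call takes 0.05 s, during which the arm holds its last target.

## Working session

There is one attempt and no reset: what is moved stays moved. The work goes in short steps, Python scripts to look and compute and a tool call to move; the robot and the scene stay as the last step left them, time stands still between calls to the robot, and variables do not carry over. Pictures are saved under pics/ and viewed, and the job is handed in when it is done.

Besides the shell and the picture viewer there is one more tool, called after "Request:" as name(argument=value, ...) on one line, values as JSON. move_arm: Moves the arm, as the interface text tells. Its arguments: {"type":"object","properties":{"targets":{"type":"array","items":{"type":"number"}}},"required":["targets"]}

```bash
ls; mkdir -p pics
python3 - <<'E'
from rig import bot, viewer, workorder
import cv2,numpy as np
for n in ["top","side","wrist"]:
    f=viewer.grab_frame(n)
    cv2.imwrite(f"pics/{n}0.png",f["image"]); np.savez(f"pics/{n}0.npz",**{k:v for k,v in f.items()})
    print(n,f["vfov"],f["cx"],f["cy"],(-f["R"].T@f["t"]).round(3),f["R"].round(2).tolist())
s=bot.observe(); print(s, bot.finger_overhang)
E
```

```text
pics
top 50.24887593902167 313.93000311144925 233.67898120004418 [ 0.48  -0.161  0.982] [[0.02, -1.0, -0.0], [-1.0, -0.02, -0.1], [0.1, 0.0, -1.0]]
side 51.00622274790741 315.2309080915783 236.1841781098349 [0.504 0.802 0.665] [[-1.0, -0.08, 0.02], [-0.06, 0.52, -0.85], [0.06, -0.85, -0.52]]
wrist 70.27071209453305 319.3206881926536 235.7217947906118 [ 0.304 -0.495  0.373] [[0.4, -0.92, -0.0], [-0.87, -0.38, 0.31], [-0.29, -0.13, -0.95]]
{'time_s': 0.15, 'q': array([63.96019154, 40.50402052, -1.58166053, 85.07776152,  1.26071666,
       54.48187622, -4.3262461 ]), 'dq': array([-0.0027679 , -0.13306918,  0.01338032, -0.07811146, -0.03498322,
        0.01456918,  0.03405382]), 'joint_torque': array([-1.02362181e-03, -8.83306003e+01,  1.23399161e+00, -2.36185992e+01,
        1.68485736e-02,  5.38967113e-03,  1.45923641e-04]), 'position': array([ 0.2305762 , -0.52651286,  0.20915414]), 'eef_rot': array([[-3.52825412e-04,  4.01142947e-01, -9.16015399e-01],
       [ 7.27423100e-04, -9.16015111e-01, -4.01143101e-01],
       [-9.99999673e-01, -8.07864241e-04,  3.13927627e-05]]), 'ft_force': array([ 0.32594697, -1.59403841,  0.31029617]), 'torque': array([-0.03694099, -0.00374398, -0.01336723]), 'grip_width': 1.0018229753543417} 0.017
```

View pics/top0.png

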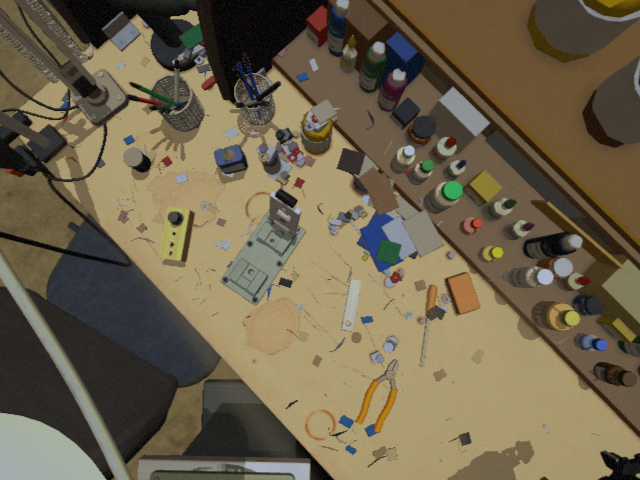

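View pics/side0.png

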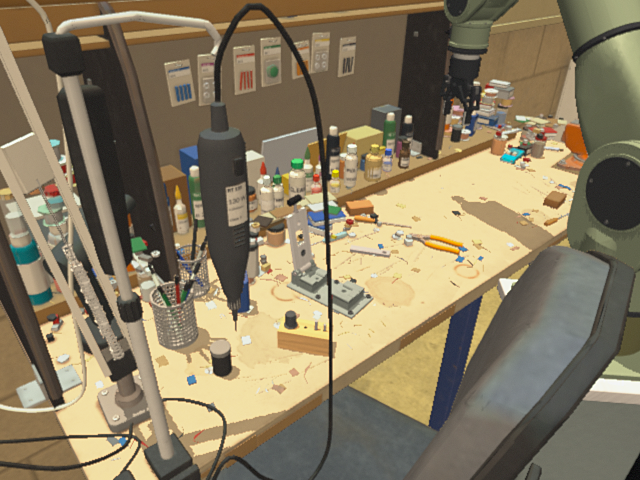

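View pics/wrist0.png

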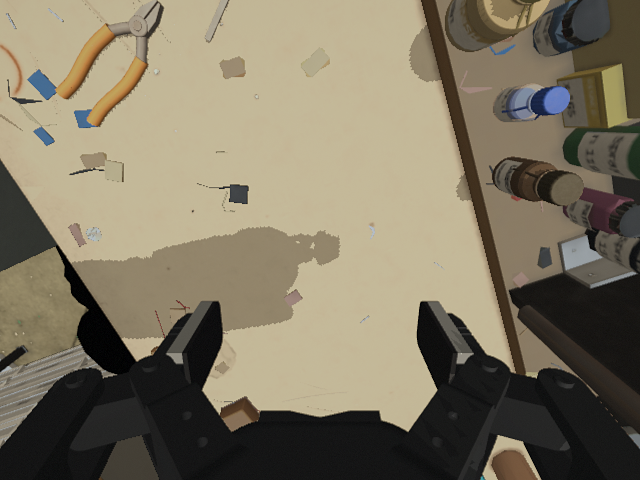

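The top view shows the jig near (265,258), the block with the pin at (177,215), and the bar at (351,305). The file is at (430,325), the sanding block at (462,293) and the blue oil tin at (230,158). Next I'll zoom in on these.

```bash
cat > h.py <<'E'
import numpy as np,cv2
def load(n): 
    d=np.load(n); return {k:d[k] for k in d.files}
def foc(f): return 240/np.tan(np.radians(float(f["vfov"]))/2)
def world(f,u,v,z=None):
    # by depth, or intersect plane z
    F=foc(f); r=np.array([(u-f["cx"])/F,(v-f["cy"])/F,1.0])
    c=-f["R"].T@f["t"]; d=f["R"].T@r
    if z is None: return c+d*f["range_z"][int(round(v)),int(round(u))]
    return c+d*(z-c[2])/d[2]
def cloud(f):
    F=foc(f); v,u=np.mgrid[0:480,0:640]; Z=f["range_z"]
    P=np.stack([(u-f["cx"])/F*Z,(v-f["cy"])/F*Z,Z],-1)
    return (P-f["t"])@f["R"]
def proj(f,X):
    p=f["R"]@np.asarray(X)+f["t"]; F=foc(f); return p[0]/p[2]*F+f["cx"],p[1]/p[2]*F+f["cy"]
E
python3 - <<'E'
from h import *
f=load("pics/top0.npz")
im=f["image"][180:340,150:380]; cv2.imwrite("pics/t0z.png",cv2.resize(im,None,fx=3.4,fy=3.4,interpolation=cv2.INTER_CUBIC))
P=cloud(f)
for n,(u,v) in dict(bar=(351,305),pin=(175,216),blk=(177,240),leaf=(285,215),jig=(240,283),tin=(230,158),sand=(462,293),file=(430,325),bench=(330,340)).items(): print(n,P[v,u].round(4))
E
```

```text
bar [ 0.4394 -0.2312  0.007 ]
pin [0.5935 0.0921 0.0692]
blk [0.5524 0.0935 0.0431]
leaf [ 0.5968 -0.1069  0.0912]
jig [ 0.4762 -0.0234  0.0296]
tin [ 0.6996 -0.0044  0.0789]
sand [ 0.4668 -0.4365  0.0219]
file [ 4.049e-01 -3.819e-01  1.000e-04]
bench [ 0.373  -0.1929  0.0026]
```

View pics/t0z.png

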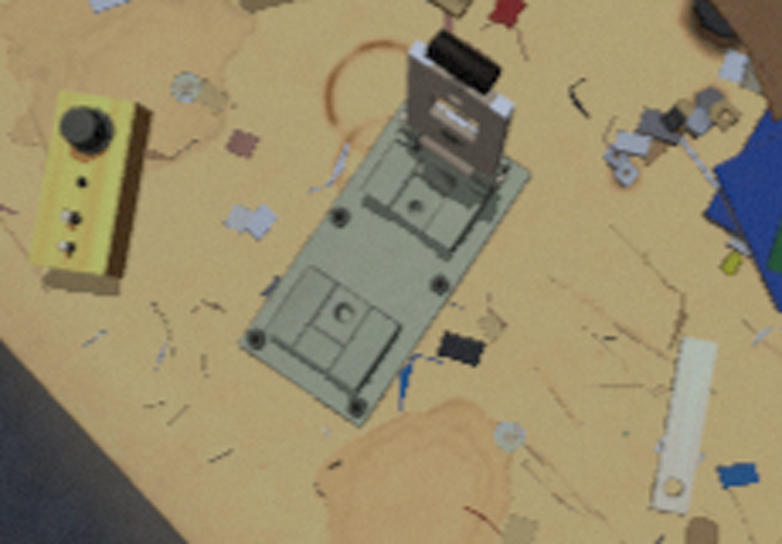

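Run:
```python
from h import *
f=load("pics/top0.npz")
Z=lambda x,y:(x/3.4+150-0.35,y/3.4+180-0.35)
def W(x,y,z): return world(f,*Z(x,y),z)
bh=W(343,312,.024); h2=W(415,206,.024)
print("base_hole",bh,"h2",h2)
c=[W(x,y,.006) for x,y in [(240,345),(360,425),(528,175),(405,100)]]
for p in c: print(p.round(4))
e1=c[2]-c[1]; e2=c[1]-c[0]; print("yaw",np.degrees(np.arctan2(e1[1],e1[0])),np.linalg.norm(e1),np.degrees(np.arctan2(e2[1],e2[0])),np.linalg.norm(e2),"ctr",(c[0]+c[2])/2)
e3=h2-bh;print(np.degrees(np.arctan2(e3[1],e3[0])),np.linalg.norm(e3))
im=f["image"].astype(int); m=((im.min(2)>150)&(im.max(2)-im.min(2)<35)).astype(np.uint8); m[:,:335]=0;m[:,372:]=0;m[:270]=0;m[340:]=0
n,l,s,cc=cv2.connectedComponentsWithStats(m); k=1+np.argmax(s[1:,4]); cnt,_=cv2.findContours((l==k).astype(np.uint8),0,2)
r=cv2.minAreaRect(cnt[0]);print(r); B=[world(f,u,v,.008) for u,v in cv2.boxPoints(r)]
for p in B: print(p.round(4))
bhl=W(673,487,.008); ctr=np.mean(B,0); d=ctr-bhl; print("bar c",ctr,"hole",bhl,np.linalg.norm(d),np.degrees(np.arctan2(d[1],d[0])))
print("pin head",W(85,130,.067+.035))
```

```text
base_hole [ 0.49810424 -0.04145563  0.024     ] h2 [ 0.55736369 -0.07922711  0.024     ]
[0.4788 0.0177 0.006 ]
[ 0.436  -0.0508  0.006 ]
[ 0.5778 -0.1409  0.006 ]
[ 0.6189 -0.0702  0.006 ]
yaw -32.42646179806834 0.16793337946328854 -121.99664856428534 0.08073693956221885 ctr [ 0.52827678 -0.06159122  0.006     ]
-32.51309439718213 0.07027351096152198
((351.125732421875, 304.52032470703125), (10.668572425842285, 50.667762756347656), 9.162347793579102)
[ 0.395  -0.2146  0.008 ]
[ 0.4889 -0.2282  0.008 ]
[ 0.4861 -0.2483  0.008 ]
[ 0.3923 -0.2344  0.008 ]
bar c [ 0.44057885 -0.23135789  0.008     ] hole [ 0.4059827  -0.22520887  0.008     ] 0.03513835634014376 -10.07833180189532
pin head [0.58615012 0.08342578 0.102     ]
```

```bash
cat > plan.py <<'E'
import numpy as np
from scipy.spatial.transform import Rotation as Rn, Slerp
def Rdown(yaw): # tool z at yaw, x down
    z=np.array([np.cos(np.radians(yaw)),np.sin(np.radians(yaw)),0]); x=np.array([0,0,-1.]); y=np.cross(z,x)
    return np.stack([x,y,z],1)
def plan(p0,R0,p1,R1,n,grip,dec=2,turnfirst=False):
    rv=(Rn.from_matrix(R0).inv()*Rn.from_matrix(R1)).as_rotvec(degrees=True)
    rv=np.round(rv/n,1); R=np.array(R0); p=np.array(p0,float); out=[]
    for i in range(n):
        tgt=p0+(np.asarray(p1)-p0)*(i+1)/n
        s=np.round(R.T@(tgt-p)*100,dec)
        p=p+R@s/100; R=R@Rn.from_rotvec(rv,degrees=True).as_matrix()
        out.append(list(s)+list(rv)+[grip])
    print("max shift",max(np.linalg.norm(o[:3]) for o in out),"turn/row",np.linalg.norm(rv)); 
    for k in range(0,n,12): print("["+",  ".join(",".join("%g"%(v+0.) for v in o) for o in out[k:k+12])+"]")
    return p,R
E
python3 - <<'E'
from plan import *; from rig import bot
s=bot.observe(); plan(s["position"],s["eef_rot"],[.4406,-.2314,.15],Rdown(-9.5),16,8)
E
```

```text
max shift 2.303236852779149 turn/row 9.2
[0.37,-1.16,-1.94,-9.2,0,0,8,  0.37,-0.84,-2.11,-9.2,0,0,8,  0.37,-0.49,-2.21,-9.2,0,0,8,  0.37,-0.13,-2.26,-9.2,0,0,8,  0.37,0.23,-2.25,-9.2,0,0,8,  0.37,0.59,-2.18,-9.2,0,0,8,  0.37,0.93,-2.07,-9.2,0,0,8,  0.37,1.25,-1.88,-9.2,0,0,8,  0.38,1.54,-1.67,-9.2,0,0,8,  0.37,1.78,-1.4,-9.2,0,0,8,  0.37,1.98,-1.09,-9.2,0,0,8,  0.37,2.13,-0.76,-9.2,0,0,8]
[0.37,2.23,-0.42,-9.2,0,0,8,  0.37,2.26,-0.05,-9.2,0,0,8,  0.37,2.24,0.31,-9.2,0,0,8,  0.37,2.16,0.67,-9.2,0,0,8]
```

Request:
move_arm(targets=[0.37,-1.16,-1.94,-9.2,0,0,8,0.37,-0.84,-2.11,-9.2,0,0,8,0.37,-0.49,-2.21,-9.2,0,0,8,0.37,-0.13,-2.26,-9.2,0,0,8,0.37,0.23,-2.25,-9.2,0,0,8,0.37,0.59,-2.18,-9.2,0,0,8,0.37,0.93,-2.07,-9.2,0,0,8,0.37,1.25,-1.88,-9.2,0,0,8,0.38,1.54,-1.67,-9.2,0,0,8,0.37,1.78,-1.4,-9.2,0,0,8,0.37,1.98,-1.09,-9.2,0,0,8,0.37,2.13,-0.76,-9.2,0,0,8])

```text
time_s: 1.65
position: [0.3885, -0.3048, 0.1648]
eef_rot: [[-0.0, 0.715, 0.699], [0.0, 0.699, -0.715], [-1.0, -0.0, -0.0]]
ft_force: [0.2, -0.2, -1.0]
grip_width: 0.933
```

Request:
move_arm(targets=[0.37,2.23,-0.42,-9.2,0,0,8,0.37,2.26,-0.05,-9.2,0,0,8,0.37,2.24,0.31,-9.2,0,0,8,0.37,2.16,0.67,-9.2,0,0,4.5,0,0,0,0,0,0,4.5])

```text
time_s: 2.28
position: [0.4413, -0.2305, 0.1499]
eef_rot: [[-0.0, 0.156, 0.988], [0.001, 0.988, -0.156], [-1.0, 0.001, -0.0]]
ft_force: [-0.4, 0.7, -0.5]
grip_width: 0.536
```

```bash
cat > snap.py <<'E'
import sys
from rig import bot,viewer
from h import *
n,name=sys.argv[1:3]
f=viewer.grab_frame(n); np.savez(f"pics/{name}.npz",**f); cv2.imwrite(f"pics/{name}.png",f["image"])
s=bot.observe(); print(s["time_s"],s["position"].round(4),s["eef_rot"].round(4).tolist(),s["ft_force"].round(2),s["grip_width"],s["q"].round(1))
E
python3 snap.py wrist w1
```

```text
2.325 [ 0.4407 -0.2315  0.15  ] [[-0.0005, 0.1596, 0.9872], [0.0004, 0.9872, -0.1596], [-1.0, 0.0004, -0.0006]] [-0.23 -0.07  0.41] 0.5272817812247148 [ 45.3  43.2 -39.3 104.7  37.2  45.7  67.4]
```

View pics/w1.png

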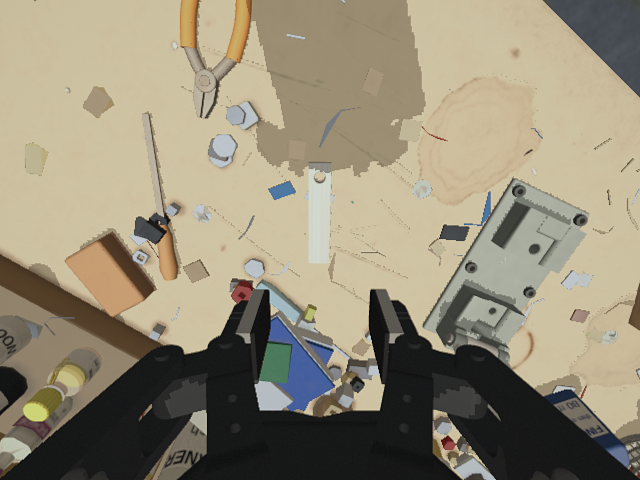

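Wrist view: the bar runs from (319,163), its hole end with the hole at (320,177), to (319,263). The jig is at right with its base hole near (535,248).

Run:
```python
from h import *
f=load("pics/w1.npz"); im=f["image"].astype(int)
P=cloud(f)
for u,v in [(319,230),(319,200),(340,250),(250,240),(576,260),(480,200)]: print((u,v),P[v,u].round(4))
m=((im.min(2)>150)&(im.max(2)-im.min(2)<45)).astype(np.uint8); m[:,:295]=0;m[:,345:]=0;m[:150]=0;m[275:]=0
n,l,s,cc=cv2.connectedComponentsWithStats(m); k=1+np.argmax(s[1:,4]); cnt,_=cv2.findContours((l==k).astype(np.uint8),0,2)
r=cv2.minAreaRect(cnt[0]);print(r)
B=np.array([world(f,u,v,.008) for u,v in cv2.boxPoints(r)]);print(B.round(4),B.mean(0))
print([np.linalg.norm(B[i]-B[i-1]).round(4) for i in range(4)])
a=cv2.resize(f["image"][150:275,270:370],None,fx=4,fy=4,interpolation=2); b=cv2.resize(f["image"][170:360,420:600],None,fx=3,fy=3,interpolation=2)
H=max(a.shape[0],b.shape[0]); g=[cv2.copyMakeBorder(x,0,H-x.shape[0],0,0,0) for x in (a,b)]
o=np.hstack(g)[:, :800]; print(o.shape); cv2.imwrite("pics/w1z.png",np.hstack([cv2.resize(g[0],None,fx=.6,fy=1) if 0 else g[0][:, :],]) ); cv2.imwrite("pics/w1j.png",b)
```

```text
(319, 230) [ 0.4561 -0.2337  0.0071]
(319, 200) [ 0.4275 -0.2292  0.0077]
(340, 250) [ 4.818e-01 -2.168e-01  2.000e-04]
(250, 240) [ 4.580e-01 -3.021e-01 -3.000e-04]
(576, 260) [ 5.29e-01  1.41e-02 -3.00e-04]
(480, 200) [ 4.524e-01 -8.030e-02  3.000e-04]
((319.4999694824219, 219.99996948242188), (48.99999237060547, 107.99998474121094), 0.0)
[[ 0.4969 -0.264   0.008 ]
 [ 0.3938 -0.2455  0.008 ]
 [ 0.4005 -0.2026  0.008 ]
 [ 0.5044 -0.2164  0.008 ]] [ 0.44890561 -0.23210982  0.008     ]
[np.float64(0.0481), np.float64(0.1047), np.float64(0.0434), np.float64(0.1048)]
(570, 800, 3)
```

View pics/w1z.png

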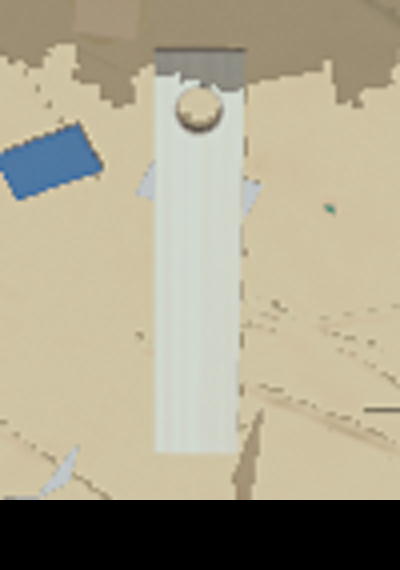

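View pics/w1j.png

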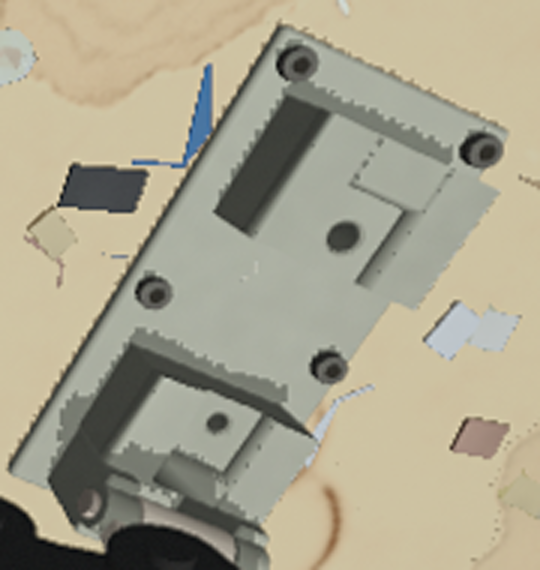

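Run:
```python
from h import *
f=load("pics/w1.npz")
A=lambda x,y,z:world(f,x/4+270-.37,y/4+150-.37,z)
c=[A(x,y,.008) for x,y in [(155,48),(246,48),(240,453),(155,453)]]
for p in c: print(p.round(4))
print([np.linalg.norm(c[i]-c[i-1]).round(4) for i in range(4)])
a=(c[0]+c[1])/2;b=(c[2]+c[3])/2;d=b-a;print("ctr",(a+b)/2,"yaw",np.degrees(np.arctan2(d[1],d[0])))
h=A(200,108,.008);e=(a+b)/2-h;print("hole",h,np.linalg.norm(e),np.degrees(np.arctan2(e[1],e[0])))
J=lambda x,y,z:world(f,x/3+420-.33,y/3+170-.33,z)
print("base hole",J(343,237,.024),"h2",J(217,423,.024))
s=[J(297,63,.006),J(482,149,.006),J(329,367,.006),J(153,292,.006)]
for p in s: print(p.round(4))
q=[J(280,22,.006),J(508,130,.006),J(10,467,.006)]
for p in q: print("corner",p.round(4))
d=q[0]-q[2];print(np.degrees(np.arctan2(-d[1],-d[0])),np.linalg.norm(d),np.linalg.norm(q[1]-q[0]),"ctr",(q[1]+q[2])/2)
```

```text
[ 0.3919 -0.2331  0.008 ]
[ 0.395  -0.2133  0.008 ]
[ 0.4905 -0.2286  0.008 ]
[ 0.4873 -0.249   0.008 ]
[np.float64(0.0967), np.float64(0.0201), np.float64(0.0967), np.float64(0.0206)]
ctr [ 0.44116227 -0.23103373  0.008     ] yaw -9.28742238571407
hole [ 0.40646044 -0.22537214  0.008     ] 0.0351606376200512 -9.266143636542717
base hole [ 0.49866788 -0.04258414  0.024     ] h2 [ 0.55765045 -0.08008377  0.024     ]
[ 0.4475 -0.0479  0.006 ]
[0.484  0.0101 0.006 ]
[ 0.5541 -0.0343  0.006 ]
[ 0.5172 -0.0924  0.006 ]
corner [ 0.434  -0.0533  0.006 ]
corner [0.479  0.0176 0.006 ]
corner [ 0.5763 -0.1426  0.006 ]
-32.12834538852176 0.16799535627307563 0.08395216622957599 ctr [ 0.52766244 -0.06250927  0.006     ]
```

Request:
move_arm(targets=[4,0.05,0.05,0,0,0,3.2,4,0,0,0,0,0,3.2,3,0,0,0,0,0,3.2,1.5,0,0,0,0,0,3.2,0.5,0,0,0,0,0,3.2,0,0,0,0,0,0,3.2,0,0,0,0,0,0,3.2])

```text
time_s: 3.2
position: [0.4416, -0.2315, 0.021]
eef_rot: [[0.001, 0.159, 0.987], [-0.001, 0.987, -0.159], [-1.0, -0.0, 0.001]]
ft_force: [-0.2, 0.7, 0.3]
grip_width: 0.376
```

```bash
python3 snap.py wrist w2
```

```text
3.25 [ 0.4416 -0.2315  0.0209] [[0.0009, 0.1595, 0.9872], [-0.0004, 0.9872, -0.1595], [-1.0, -0.0003, 0.001]] [ 0.1  -0.3  -0.22] 0.37684606971077256 [ 38.5  54.5 -26.9 110.2  51.5  28.1  55. ]
```

View pics/w2.png

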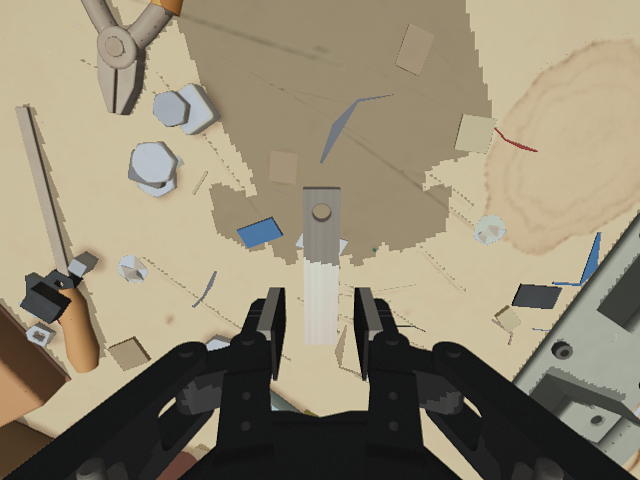

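The bar lies centred between the pads, so I'll close on it.

Request:
move_arm(targets=[0.05,0,0,0,0,0,1.5,0,0,0,0,0,0,1.5,0,0,0,0,0,0,1.5,0,0,0,0,0,0,1.5])

```text
time_s: 3.75
position: [0.4413, -0.2312, 0.0197]
eef_rot: [[-0.0, 0.159, 0.987], [0.0, 0.987, -0.159], [-1.0, 0.0, -0.0]]
ft_force: [0.2, -0.5, 0.4]
grip_width: 0.18
```

Request:
move_arm(targets=[-0.5,0,0,0,0,0,1.2,-2,0,0,0,0,0,1.2,-4,0,0,0,0,0,1.2,-4,0,0,0,0,0,1.2,0,0,0,0,0,0,1.2])

```text
time_s: 4.38
position: [0.4421, -0.2316, 0.1271]
eef_rot: [[0.003, 0.159, 0.987], [-0.001, 0.987, -0.159], [-1.0, -0.001, 0.003]]
ft_force: [-0.1, 0.7, -0.3]
grip_width: 0.139
```

```bash
python3 snap.py wrist w3;python3 - <<'E'
from plan import *; from rig import bot
s=bot.observe(); y=np.radians(-32.3); n=np.array([.5280,-.0607,0]); 
plan(s["position"],s["eef_rot"],n+np.array([-.03*np.cos(y)*0,0,.14]),Rdown(-32.3),6,1.2)
E
```

```text
4.425 [ 0.4415 -0.2316  0.1257] [[0.0015, 0.1595, 0.9872], [-0.0009, 0.9872, -0.1595], [-1.0, -0.0006, 0.0016]] [ 0.34 -0.23 -0.32] 0.14428871608282778 [ 44.3  45.2 -37.5 106.3  39.9  42.4  65. ]
max shift 3.2066493416025397 turn/row 3.9
[-0.24,3.04,0.97,3.9,0,0,1.2,  -0.24,3.1,0.76,3.9,0,0,1.2,  -0.24,3.15,0.55,3.9,0,0,1.2,  -0.24,3.17,0.33,3.9,0,0,1.2,  -0.24,3.19,0.11,3.9,0,0,1.2,  -0.24,3.19,-0.1,3.9,0,0,1.2]
```

View pics/w3.png

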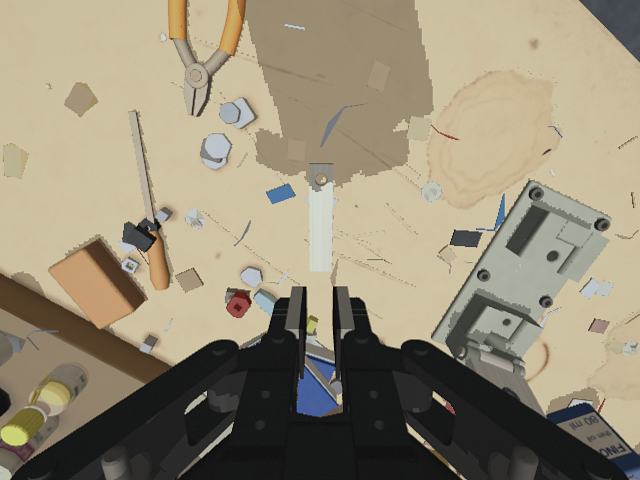

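The fingers closed to 12 mm over the bar, so they stood too high and the bar stayed on the bench. I'll measure where the fingertips really are.

Run:
```python
from h import *
for n,pz,uv in [("w3",.1257,[(292,292),(298,292),(303,292),(341,292),(298,340),(346,340),(346,292)]),("w2",.0209,[(275,293),(365,293),(262,300),(375,300),(275,370),(365,370)])]:
    f=load(f"pics/{n}.npz"); P=cloud(f)
    for u,v in uv: print(n,(u,v),P[v,u].round(4),"below tcp",(pz-P[v,u][2]).round(4))
f=load("pics/w3.npz")
A=lambda x,y:world(f,x,y,.008)
for p in [(308.5,163),(332,163),(331,271),(309,271),(320,179)]: print(A(*p).round(4))
```

```text
w3 (292, 292) [ 0.4289 -0.2425  0.1581] below tcp -0.0324
w3 (298, 292) [ 0.4292 -0.2399  0.1583] below tcp -0.0326
w3 (303, 292) [ 0.429  -0.2376  0.1594] below tcp -0.0337
w3 (341, 292) [ 0.4321 -0.2214  0.1584] below tcp -0.0327
w3 (298, 340) [ 0.4333 -0.2389  0.187 ] below tcp -0.0613
w3 (346, 340) [ 0.4307 -0.2217  0.1944] below tcp -0.0687
w3 (346, 292) [ 0.4324 -0.2193  0.1585] below tcp -0.0328
w2 (275, 293) [ 0.4276 -0.2498  0.0521] below tcp -0.0312
w2 (365, 293) [ 0.4331 -0.2112  0.0534] below tcp -0.0325
w2 (262, 300) [ 0.4304 -0.2562  0.0516] below tcp -0.0307
w2 (375, 300) [ 0.4378 -0.2072  0.0523] below tcp -0.0314
w2 (275, 370) [ 0.4449 -0.2497  0.0803] below tcp -0.0594
w2 (365, 370) [ 0.45   -0.2166  0.0806] below tcp -0.0597
[ 0.3919 -0.2335  0.008 ]
[ 0.3949 -0.2145  0.008 ]
[ 0.4902 -0.2295  0.008 ]
[ 0.4871 -0.2492  0.008 ]
[ 0.4063 -0.2263  0.008 ]
```

Run:
```python
from h import *
f=load("pics/w2.npz"); R=np.array([[0.0009, 0.1595, 0.9872], [-0.0004, 0.9872, -0.1595], [-1.0, -0.0003, 0.001]]);p=np.array([ 0.4416,-0.2315,0.0209])
print("cam in tool",(R.T@(-f["R"].T@f["t"]-p)).round(4), "optical axis", (R.T@f["R"][2]).round(3))
for x in (-.03,-.01,0,.017):
  for y in (-.016,.016): print(x,y,[np.round(proj(f,p+R@np.array([x,y,z])),1).tolist() for z in (-.011,.011)])
Z=f["range_z"]; P=cloud(f)
for v in range(280,400,8): print(v,[((P[v,u]-p)@R).round(3).tolist() for u in (268,276,282)])
cv2.imwrite("pics/w2z.png",cv2.resize(f["image"][260:420,220:420],None,fx=4,fy=4,interpolation=2)[:600])
```

```text
cam in tool [-0.1641 -0.0012 -0.0815] optical axis [0.949 0.001 0.316]
-0.03 -0.016 [[285.0, 291.4], [286.5, 334.4]]
-0.03 0.016 [[358.0, 291.4], [356.2, 334.4]]
-0.01 -0.016 [[288.9, 272.3], [290.0, 311.4]]
-0.01 0.016 [[353.6, 272.4], [352.2, 311.5]]
0 -0.016 [[290.5, 264.3], [291.5, 301.7]]
0 0.016 [[351.8, 264.3], [350.5, 301.7]]
0.017 -0.016 [[292.8, 252.5], [293.7, 287.3]]
0.017 0.016 [[349.1, 252.5], [348.0, 287.3]]
280 [[0.02, -0.031, 0.008], [0.021, -0.027, 0.008], [0.021, -0.023, 0.008]]
288 [[0.022, -0.032, 0.014], [-0.027, -0.02, -0.011], [-0.027, -0.018, -0.011]]
296 [[-0.035, -0.023, -0.011], [-0.035, -0.019, -0.011], [-0.034, -0.017, -0.011]]
304 [[-0.041, -0.022, -0.011], [-0.041, -0.019, -0.011], [-0.036, -0.017, -0.008]]
312 [[-0.048, -0.021, -0.011], [-0.047, -0.018, -0.011], [-0.036, -0.017, -0.004]]
320 [[-0.053, -0.02, -0.011], [-0.054, -0.017, -0.012], [-0.037, -0.017, -0.001]]
328 [[-0.057, -0.02, -0.01], [-0.055, -0.017, -0.009], [-0.039, -0.017, 0.002]]
336 [[-0.059, -0.019, -0.008], [-0.056, -0.017, -0.006], [-0.038, -0.017, 0.006]]
344 [[-0.062, -0.019, -0.007], [-0.058, -0.017, -0.004], [-0.041, -0.017, 0.008]]
352 [[-0.066, -0.019, -0.007], [-0.058, -0.017, -0.001], [0.021, -0.025, 0.059]]
360 [[-0.067, -0.019, -0.004], [-0.06, -0.017, 0.001], [0.021, -0.025, 0.065]]
368 [[-0.086, -0.015, -0.017], [-0.059, -0.017, 0.006], [0.021, -0.025, 0.072]]
376 [[-0.09, -0.015, -0.018], [-0.059, -0.017, 0.009], [0.02, -0.025, 0.078]]
384 [[-0.094, -0.014, -0.018], [0.021, -0.03, 0.085], [0.022, -0.026, 0.085]]
392 [[-0.095, -0.014, -0.017], [0.021, -0.03, 0.091], [0.021, -0.026, 0.092]]
```

View pics/w2z.png

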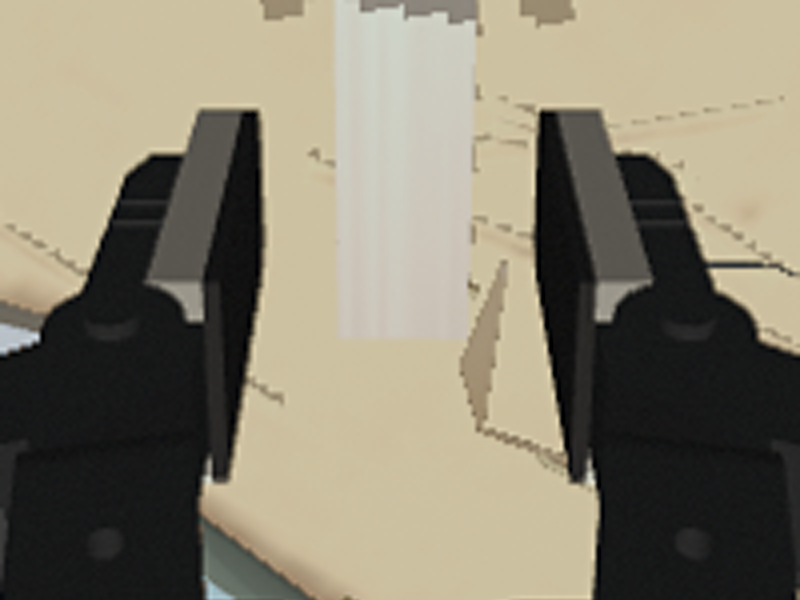

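```bash
python3 snap.py side s1; python3 snap.py top t1
python3 - <<'E'
from h import *
f=load("pics/s1.npz")
for z in (.1087,.1257,.152): print(z,np.round(proj(f,[.4415,-.2316,z]),1))
u,v=map(int,proj(f,[.4415,-.2316,.13])); 
a,b=max(0,v-90),max(0,u-110); im=f["image"][a:a+160,b:b+200]; cv2.imwrite("pics/s1z.png",cv2.resize(im,None,fx=3.5,fy=3.5,interpolation=2)); print(a,b)
P=cloud(f); 
m=(np.abs(P[...,0]-.4415)<.04)&(np.abs(P[...,1]+.2316)<.05)&(P[...,2]>.03)&(P[...,2]<.3)
print("min z",np.sort(P[m][:,2])[:10]); 
f=load("pics/t1.npz");P=cloud(f); m=(np.abs(P[...,0]-.4415)<.04)&(np.abs(P[...,1]+.2316)<.05)&(P[...,2]>.03)&(P[...,2]<.3);print(m.sum(), np.sort(P[m][:,2])[:5])
E
```

```text
4.475 [ 0.4411 -0.2314  0.1247] [[0.0001, 0.1593, 0.9872], [-0.0002, 0.9872, -0.1593], [-1.0, -0.0002, 0.0001]] [-0.2  -0.05 -0.27] 0.14060128643878325 [ 44.2  45.3 -37.4 106.3  39.9  42.3  65. ]
4.525 [ 0.441  -0.2313  0.1243] [[-0.0007, 0.159, 0.9873], [0.0002, 0.9873, -0.159], [-1.0, 0.0001, -0.0007]] [ 0.55 -0.04 -1.06] 0.13905440226890262 [ 44.2  45.4 -37.4 106.3  39.9  42.3  65. ]
0.1087 [373.5 212.9]
0.1257 [374.1 206.5]
0.152 [375.1 196.2]
114 264
min z [0.14632618 0.14766719 0.14816347 0.14873017 0.14897838 0.14920313
 0.14924207 0.15028819 0.15033368 0.15060946]
0 []
```

View pics/s1z.png

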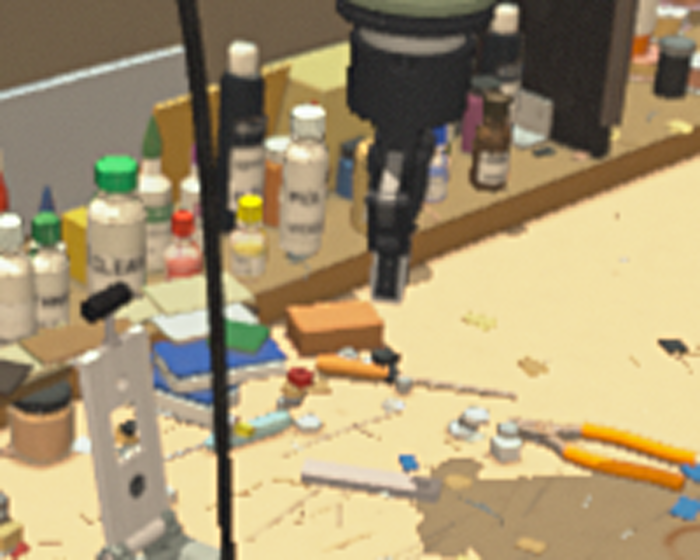

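Both cameras put the fingertips about 23 mm behind the reported TCP, which is 40 mm off the stated overhang. I'll work with tip height = TCP z + 0.023, open to 2.8 cm and go down in guarded steps.

Request:
move_arm(targets=[0,0,0,0,0,0,2.8,4,0,0,0,0,0,2.8,4,0,0,0,0,0,2.8,3,0,0,0,0,0,2.8,1.5,0,0,0,0,0,2.8,1,0,0,0,0,0,2.8,0,0,0,0,0,0,2.8,0,0,0,0,0,0,2.8])

```text
time_s: 5.52
position: [0.4416, -0.2314, -0.0096]
eef_rot: [[0.001, 0.159, 0.987], [-0.0, 0.987, -0.159], [-1.0, -0.0, 0.001]]
ft_force: [-0.6, -0.3, 0.4]
grip_width: 0.326
```

```bash
python3 snap.py wrist w4
python3 - <<'E'
from h import *
f=load("pics/w4.npz");P=cloud(f)
for v in range(280,330,5): print(v,[P[v,u].round(3).tolist() for u in (280,286,292)])
E
```

```text
5.575 [ 0.4416 -0.2315 -0.0096] [[0.0009, 0.1593, 0.9872], [-0.0004, 0.9872, -0.1593], [-1.0, -0.0002, 0.0009]] [ 0.04 -0.31 -0.62] 0.32676106505153896 [ 36.6  57.4 -23.3 110.6  55.3  23.9  51.5]
280 [[0.432, -0.251, -0.001], [0.433, -0.248, -0.001], [0.432, -0.245, 0.001]]
285 [[0.435, -0.251, -0.001], [0.435, -0.248, -0.001], [0.436, -0.245, -0.001]]
290 [[0.427, -0.247, 0.021], [0.428, -0.245, 0.02], [0.438, -0.246, 0.001]]
295 [[0.428, -0.247, 0.024], [0.428, -0.244, 0.025], [0.441, -0.246, 0.001]]
300 [[0.428, -0.247, 0.028], [0.428, -0.244, 0.028], [0.444, -0.247, -0.0]]
305 [[0.428, -0.246, 0.032], [0.43, -0.245, 0.029], [0.447, -0.247, -0.001]]
310 [[0.428, -0.246, 0.036], [0.432, -0.245, 0.03], [0.45, -0.248, -0.0]]
315 [[0.428, -0.245, 0.04], [0.434, -0.245, 0.031], [0.453, -0.248, -0.001]]
320 [[0.428, -0.245, 0.043], [0.436, -0.246, 0.031], [0.456, -0.249, -0.001]]
325 [[0.428, -0.245, 0.047], [0.439, -0.246, 0.031], [0.459, -0.25, -0.001]]
```

View pics/w4.png

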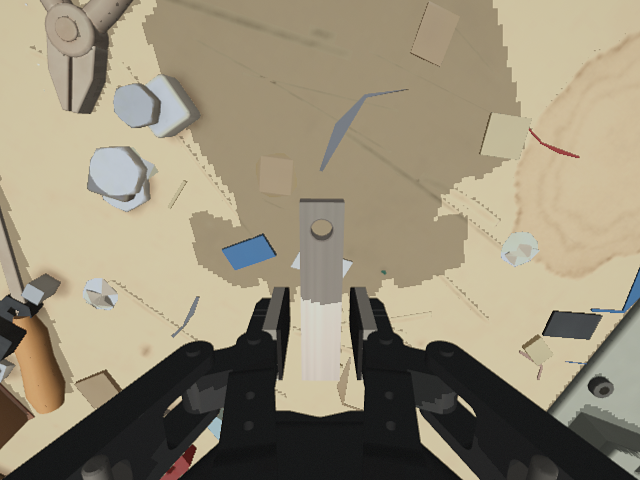

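Request:
move_arm(targets=[0.8,0,0,0,0,0,2.8,0.3,0,0,0,0,0,2.8,0,0,0,0,0,0,2.8,0,0,0,0,0,0,2.8])

```text
time_s: 6.08
position: [0.4413, -0.2312, -0.0213]
eef_rot: [[-0.0, 0.159, 0.987], [0.0, 0.987, -0.159], [-1.0, 0.0, -0.0]]
ft_force: [0.6, -1.0, 0.1]
grip_width: 0.329
```

```bash
python3 snap.py wrist w5; python3 snap.py side s5
python3 - <<'E'
from h import *
f=load("pics/w5.npz");P=cloud(f)
for v in range(282,310,3): print(v,[P[v,u].round(4).tolist() for u in (280,286)])
f=load("pics/s5.npz");u,v=map(int,proj(f,[.4415,-.2316,.02])); 
a,b=v-60,u-80; cv2.imwrite("pics/s5z.png",cv2.resize(f["image"][a:a+100,b:b+160],None,fx=5,fy=5,interpolation=2))
E
```

```text
6.125 [ 0.4414 -0.2312 -0.0212] [[0.0002, 0.159, 0.9873], [0.0, 0.9873, -0.159], [-1.0, 0.0, 0.0002]] [-0.1   0.46  0.22] 0.3313036147739233 [ 35.8  58.6 -21.9 110.6  56.6  22.3  50.3]
6.175 [ 0.4413 -0.2312 -0.0212] [[0.0001, 0.159, 0.9873], [0.0001, 0.9873, -0.159], [-1.0, 0.0001, 0.0001]] [0.12 0.42 0.62] 0.3257910679846487 [ 35.8  58.6 -21.9 110.6  56.6  22.3  50.3]
282 [[0.4273, -0.2483, -0.0003], [0.4278, -0.2456, -0.0004]]
285 [[0.4294, -0.2489, -0.0015], [0.4293, -0.2459, -0.0004]]
288 [[0.4272, -0.2476, 0.0062], [0.4272, -0.2448, 0.0071]]
291 [[0.4275, -0.2474, 0.0085], [0.4274, -0.2446, 0.0094]]
294 [[0.4272, -0.247, 0.0118], [0.4277, -0.2445, 0.0117]]
297 [[0.4272, -0.2467, 0.0147], [0.4278, -0.2443, 0.0142]]
300 [[0.4271, -0.2463, 0.0175], [0.4278, -0.244, 0.0168]]
303 [[0.4275, -0.2462, 0.0193], [0.4298, -0.2445, 0.0157]]
306 [[0.4278, -0.2461, 0.0212], [0.4301, -0.2444, 0.0177]]
309 [[0.4271, -0.2455, 0.0249], [0.4315, -0.2446, 0.0177]]
```

View pics/s5z.png

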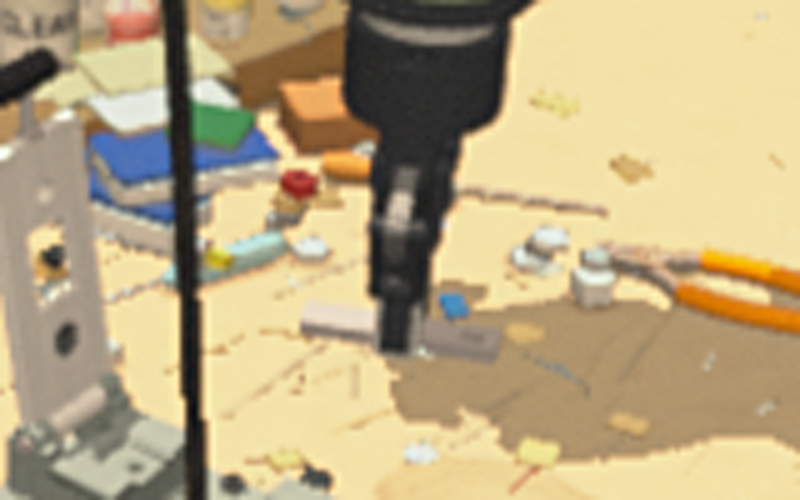

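Request:
move_arm(targets=[0.1,0,0,0,0,0,1.5,0,0,0,0,0,0,1.2,0,0,0,0,0,0,1.2,0,0,0,0,0,0,1.2,0,0,0,0,0,0,1.2])

```text
time_s: 6.8
position: [0.4415, -0.2312, -0.0214]
eef_rot: [[0.001, 0.159, 0.987], [-0.001, 0.987, -0.159], [-1.0, -0.0, 0.001]]
ft_force: [-4.7, 2.0, 23.8]
grip_width: 0.211
```

Request:
move_arm(targets=[-0.3,0,0,0,0,0,1.2,-1,0,0,0,0,0,1.2,-2,0,0,0,0,0,1.2,0,0,0,0,0,0,1.2])

```text
time_s: 7.3
position: [0.4417, -0.2316, 0.0118]
eef_rot: [[0.002, 0.159, 0.987], [-0.0, 0.987, -0.159], [-1.0, -0.0, 0.002]]
ft_force: [-0.2, 0.3, -1.1]
grip_width: 0.208
```

```bash
python3 snap.py wrist w6
```

```text
7.35 [ 0.4414 -0.2315  0.0111] [[0.0008, 0.1595, 0.9872], [-0.0002, 0.9872, -0.1595], [-1.0, -0.0001, 0.0008]] [-0.02 -0.1  -1.13] 0.21276427886627428 [ 38.   55.5 -26.  110.4  52.9  26.9  53.7]
```

View pics/w6.png

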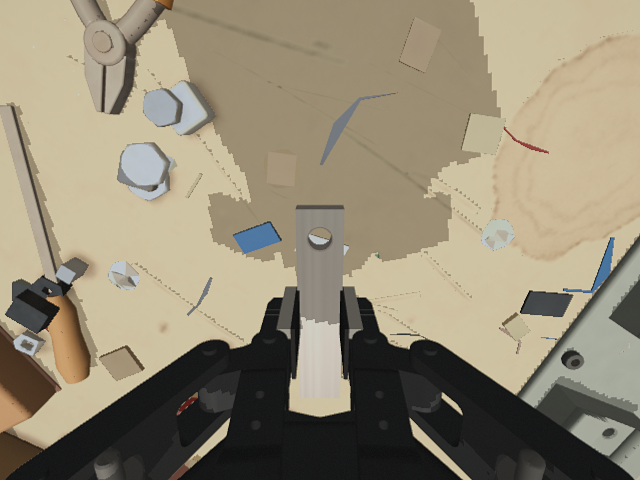

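The bar is held: it weighs 1.1 N in the gripper and the finger width is 18 mm. I'll move above the nest and compare the two holes.

Run:
```python
from h import *; from plan import *; from rig import bot
s=bot.observe(); R=s["eef_rot"];p=s["position"]
f=load("pics/w6.npz")
for u,v in [(320,238.5),(297,206),(343,206)]: print(((world(f,u,v,p[2]+.0294)-p)@R).round(4))
y=np.radians(-32.3); n=np.array([.5280,-.0607,0]); t=n-0.0*np.array([np.cos(y),np.sin(y),0])+[0,0,.06]
plan(p,R,[p[0],p[1],.07],R,2,1.2)
plan(np.array([p[0],p[1],.07]),R,t,Rdown(-32.3),6,1.2)
```

```text
[-0.0294 -0.0007 -0.0348]
[-0.0294 -0.0101 -0.0488]
[-0.0294  0.0086 -0.0488]
max shift 2.95 turn/row 0.0
[-2.95,0,0,0,0,0,1.2,  -2.94,0,0,0,0,0,1.2]
max shift 3.201593353316439 turn/row 3.9
[0.17,3.04,0.97,3.9,0,0,1.2,  0.16,3.1,0.76,3.9,0,0,1.2,  0.17,3.14,0.55,3.9,0,0,1.2,  0.17,3.18,0.33,3.9,0,0,1.2,  0.17,3.19,0.12,3.9,0,0,1.2,  0.16,3.19,-0.1,3.9,0,0,1.2]
```

Request:
move_arm(targets=[-2.95,0,0,0,0,0,1.2,-2.95,0,0,0,0,0,1.2,0.17,3.04,0.97,3.9,0,0,1.2,0.16,3.1,0.76,3.9,0,0,1.2,0.17,3.14,0.55,3.9,0,0,1.2,0.17,3.18,0.33,3.9,0,0,1.2,0.17,3.19,0.12,3.9,0,0,1.2,0.16,3.19,-0.1,3.9,0,0,1.2,0,0,0,0,0,0,1.2,0,0,0,0,0,0,1.2])

```text
time_s: 8.6
position: [0.5273, -0.061, 0.0593]
eef_rot: [[-0.001, 0.538, 0.843], [-0.001, 0.843, -0.538], [-1.0, -0.001, -0.001]]
ft_force: [0.4, -0.5, -0.9]
grip_width: 0.209
```

```bash
python3 snap.py wrist w7
```

```text
8.65 [ 0.5273 -0.0613  0.0594] [[-0.0008, 0.5383, 0.8427], [-0.0005, 0.8427, -0.5383], [-1.0, -0.0009, -0.0004]] [ 0.38 -0.9  -1.21] 0.20749855970350997 [ 16.2  51.4 -24.7 102.7  35.8  34.   26.7]
```

View pics/w7.png

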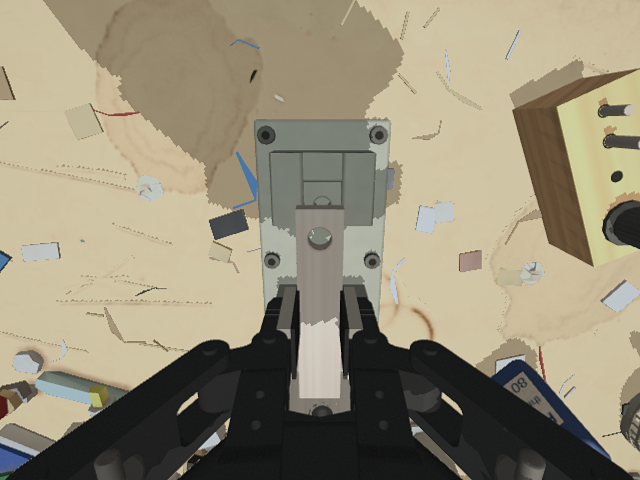

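Run:
```python
from h import *
f=load("pics/w7.npz")
cv2.imwrite("pics/w7z.png",cv2.resize(f["image"][105:255,235:415],None,fx=4,fy=4,interpolation=2))
```

```text
(no output)
```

View pics/w7z.png

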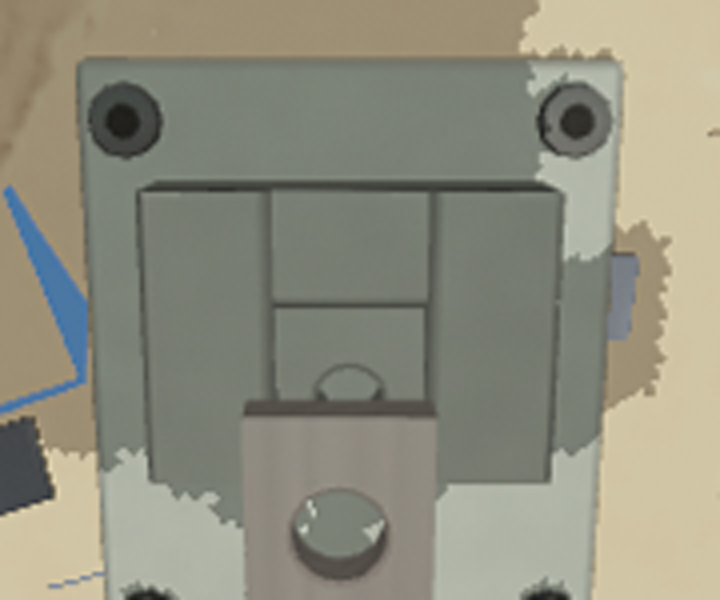

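Run:
```python
from h import *; from rig import bot
s=bot.observe(); R=s["eef_rot"];p=s["position"]
f=load("pics/w7.npz")
def T(x,y,z): return ((world(f,x/4+235-.37,y/4+105-.37,z)-p)@R*1000).round(1)
for n,x,y,z in [("base L",79,62,.006),("base R",622,62,.006),("base L low",104,560,.006),("base R low",592,560,.006),("stopL",274,303,.024),("stopR",427,303,.024),("flL",277,395,.024),("flR",427,395,.024),("blkTL",143,190,.03),("blkTR",562,190,.03),("blkBL",153,482,.03),("blkBR",549,482,.03),("scr1",124,121,.006),("scr2",577,121,.006),("hole top rim y(366)",349,366,.024),("bar L",243,414,p[2]+.0294),("bar R",437,414,p[2]+.0294),("barhole",340,524,p[2]+.0294)]: print(n,T(x,y,z))
```

```text
base L [ 53.4 -40.  -82.2]
base R [ 53.4  42.  -82.4]
base L low [ 53.4 -40.4  -2.3]
base R low [53.3 42.3 -2.5]
stopL [ 35.4 -10.2 -48.8]
stopR [ 35.4  12.2 -48.9]
flL [ 35.4  -9.9 -35.1]
flR [ 35.4  12.5 -35.1]
blkTL [ 29.4 -27.8 -65.4]
blkTR [ 29.4  30.1 -65.5]
blkBL [ 29.4 -28.1 -23.3]
blkBR [ 29.4  30.4 -23.4]
scr1 [ 53.4 -33.6 -73.7]
scr2 [ 53.4  35.7 -73.8]
hole top rim y(366) [ 35.4   0.8 -39.5]
bar L [-29.4 -10.5 -48.1]
bar R [-29.4   9.2 -48.1]
barhole [-29.4  -0.6 -36.4]
```

Request:
move_arm(targets=[1.5,0.17,0.08,0,0,0,1.2,1.8,0,0,0,0,0,1.2,1.3,0,0,0,0,0,1.2,0,0,0,0,0,0,1.2,0,0,0,0,0,0,1.2])

```text
time_s: 9.28
position: [0.5295, -0.0594, 0.014]
eef_rot: [[0.0, 0.538, 0.843], [0.0, 0.843, -0.538], [-1.0, 0.0, 0.0]]
ft_force: [-0.6, 1.2, -0.2]
grip_width: 0.213
```

```bash
python3 snap.py wrist w8;  python3 - <<'E'
from h import *
f=load("pics/w8.npz")
cv2.imwrite("pics/w8z.png",cv2.resize(f["image"][100:300,200:440],None,fx=3.2,fy=2.8,interpolation=2))
E
```

```text
9.325 [ 0.5296 -0.0594  0.0141] [[0.0006, 0.5381, 0.8429], [0.0001, 0.8429, -0.5381], [-1.0, 0.0003, 0.0004]] [-0.09 -0.46 -0.78] 0.21024112225279928 [ 14.1  55.7 -21.1 103.4  38.9  28.3  23.9]
```

View pics/w8z.png

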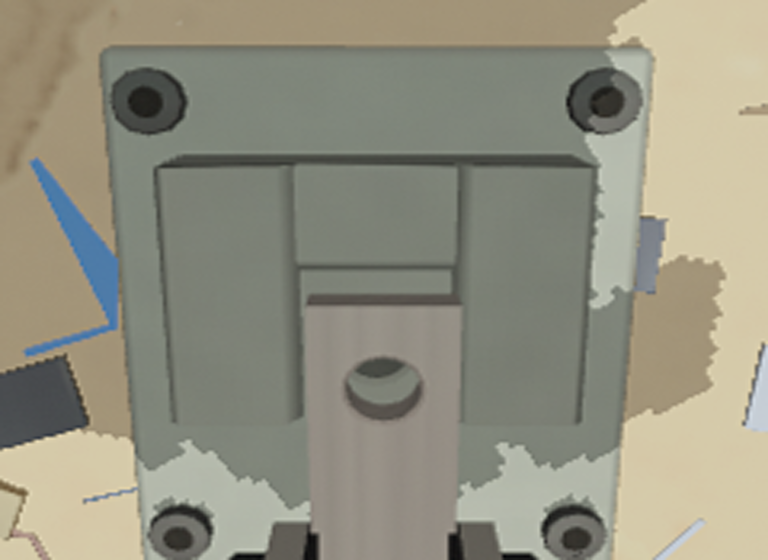

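Run:
```python
from h import *; from rig import bot
s=bot.observe(); R=s["eef_rot"];p=s["position"]
f=load("pics/w8.npz")
def T(x,y,z): return ((world(f,x/3.2+200-.35,y/2.8+100-.35,z)-p)@R*1000).round(1)
for n,x,y,z in [("base L",102,50,.006),("base R",652,50,.006),("stopL",298,267,.024),("stopR",455,267,.024),("blkTL",157,166,.03),("blkTR",597,166,.03),("blkBL",173,423,.03),("blkBR",583,423,.03),("bar L",307,304,p[2]+.0294),("bar R",461,304,p[2]+.0294),("barhole",384,388,p[2]+.0294)]: print(n,T(x,y,z))
```

```text
base L [  8.1 -42.9 -83.1]
base R [  8.1  39.  -83.2]
stopL [ -9.9 -13.2 -49.4]
stopR [ -9.9   9.3 -49.4]
blkTL [-15.9 -31.1 -66.2]
blkTR [-15.9  27.4 -66.2]
blkBL [-15.9 -31.4 -24.4]
blkBR [-15.9  28.1 -24.4]
bar L [-29.4 -10.6 -48. ]
bar R [-29.4   8.8 -48. ]
barhole [-29.4  -0.9 -35.1]
```

Request:
move_arm(targets=[0.3,-0.1,-0.01,0,0,0,1.2,0.3,0,0,0,0,0,1.2,0.2,0,0,0,0,0,1.2,0.1,0,0,0,0,0,1.2,0,0,0,0,0,0,1.2])

```text
time_s: 9.95
position: [0.5287, -0.0601, 0.0046]
eef_rot: [[-0.0, 0.538, 0.843], [0.0, 0.843, -0.538], [-1.0, 0.0, -0.0]]
ft_force: [0.5, -0.4, -1.2]
grip_width: 0.214
```

```bash
python3 snap.py wrist w9;  python3 - <<'E'
from h import *
f=load("pics/w9.npz")
cv2.imwrite("pics/w9z.png",cv2.resize(f["image"][100:300,200:440],None,fx=3.2,fy=2.8,interpolation=2))
E
```

```text
10.0 [ 0.5288 -0.0601  0.0047] [[0.0, 0.538, 0.8429], [0.0001, 0.8429, -0.538], [-1.0, 0.0001, -0.0]] [ 0.47  1.1  -0.77] 0.2108376156834842 [ 13.8  56.6 -20.3 103.6  39.5  27.1  23.4]
```

View pics/w9z.png

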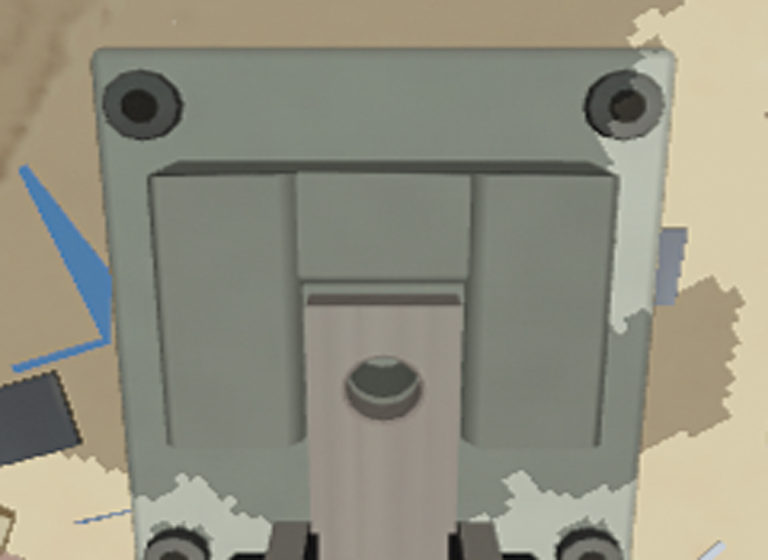

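Request:
move_arm(targets=[0.1,0,0,0,0,0,1.2,0.1,0,0,0,0,0,1.2,0,0,0,0,0,0,1.2,0,0,0,0,0,0,1.2])

```text
time_s: 10.5
position: [0.5288, -0.0601, 0.0027]
eef_rot: [[-0.0, 0.538, 0.843], [0.0, 0.843, -0.538], [-1.0, 0.0, -0.0]]
ft_force: [-0.1, -0.4, -0.9]
grip_width: 0.208
```

Request:
move_arm(targets=[0.1,0,0,0,0,0,1.2,0,0,0,0,0,0,1.2,0,0,0,0,0,0,1.2])

```text
time_s: 10.88
position: [0.5288, -0.0601, 0.0025]
eef_rot: [[0.001, 0.538, 0.843], [-0.0, 0.843, -0.538], [-1.0, 0.0, 0.001]]
ft_force: [-6.3, 0.9, 21.1]
grip_width: 0.207
```

Contact came at TCP z = 0.0025, exactly nest floor height, so the bar is seated. I'll release it and look.

Request:
move_arm(targets=[-0.07,0,0,0,0,0,1.8,0,0,0,0,0,0,3.2,0,0,0,0,0,0,3.2,0,0,0,0,0,0,3.2,-1.5,0,0,0,0,0,3.4,-4,0,0,0,0,0,3.4,-4,0,0,0,0,0,4,-3,0,0,0,0,0,4.4,0,0,0,0,0,0,4.4,0,0,0,0,0,0,4.4])

```text
time_s: 12.12
position: [0.5285, -0.0603, 0.1275]
eef_rot: [[-0.0, 0.538, 0.843], [-0.0, 0.843, -0.538], [-1.0, -0.0, -0.0]]
ft_force: [-0.4, -0.1, -0.9]
grip_width: 0.515
```

```bash
python3 snap.py wrist w10; python3 snap.py side s10;python3 snap.py top t10
python3 - <<'E'
from h import *
f=load("pics/w10.npz"); cv2.imwrite("pics/w10z.png",cv2.resize(f["image"][90:300,220:430],None,fx=2.8,fy=2.8,interpolation=2))
f=load("pics/s10.npz"); cv2.imwrite("pics/s10z.png",cv2.resize(f["image"][170:330,250:400],None,fx=3.7,fy=3.7,interpolation=2))
E
```

```text
12.175 [ 0.5284 -0.0602  0.1271] [[-0.0008, 0.538, 0.843], [0.0001, 0.843, -0.538], [-1.0, -0.0003, -0.0007]] [ 0.92 -0.22 -0.71] 0.5201373744176833 [ 18.7  45.7 -29.6  99.4  31.   43.3  30.8]
12.225 [ 0.5284 -0.0601  0.1269] [[-0.0012, 0.5379, 0.843], [0.0002, 0.843, -0.5379], [-1.0, -0.0005, -0.0011]] [ 0.12 -0.49 -0.04] 0.5155463220771654 [ 18.7  45.7 -29.6  99.5  31.   43.3  30.8]
12.275 [ 0.5284 -0.0601  0.1269] [[-0.0011, 0.5379, 0.843], [0.0002, 0.843, -0.5379], [-1.0, -0.0004, -0.0011]] [0.07 0.08 0.76] 0.5148886755773499 [ 18.7  45.7 -29.6  99.4  31.   43.3  30.8]
```

View pics/w10z.png

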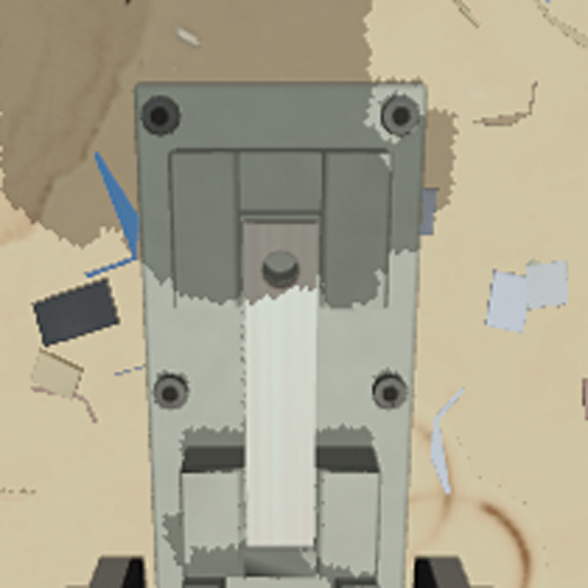

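View pics/s10z.png

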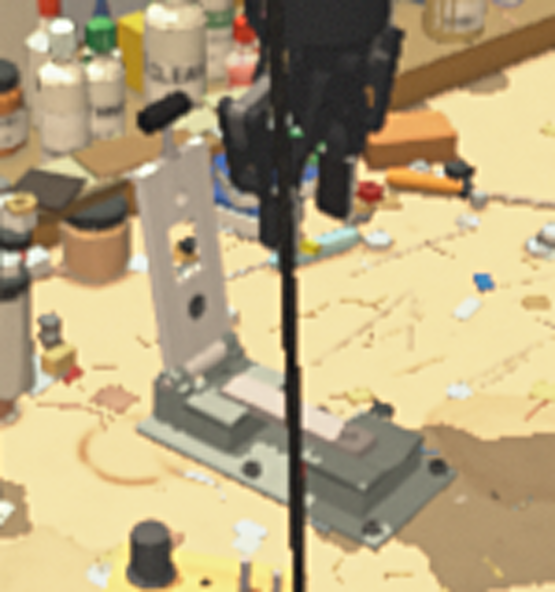

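Run:
```python
from h import *
jx=np.array([.843,-.538,0]);jy=np.array([.538,.843,0]);o=np.array([.5322,-.0623,0])
for n in ("top0","side0","t10","s10"):
    f=load(f"pics/{n}.npz");P=cloud(f)-o; X=P@jx;Y=P@jy;Z=P[...,2]
    m=(np.abs(Y)<.035)&(X>.05)&(X<.15)&(Z>.06)&(Z<.22); 
    dark=f["image"].max(2)<70
    h=m&dark&(Z>.14)
    l=m&~dark&(Z<.165)
    print(n,m.sum(),h.sum(),"handle med",np.median(X[h]),np.median(Y[h]),np.median(Z[h]),"Y rng",np.percentile(Y[h],[3,97]),"Z",np.percentile(Z[h],[3,97]),"X",np.percentile(X[h],[3,97]))
    if l.sum()>5: 
        a=np.polyfit(Z[l],X[l],1);print(" leaf plane slope dx/dz",a, "theta",np.pi/2+np.arctan(a[0]), l.sum(), "Y",np.percentile(Y[l],[3,97]))
```

```text
top0 855 205 handle med 0.09271868813375915 -0.0023437939376217405 0.1988536547387851 Y rng [-0.01725704  0.01341206] Z [0.19148332 0.20176541] X [0.08630719 0.10003011]
 leaf plane slope dx/dz [0.16411991 0.05829926] theta 1.7334660621168858 498 Y [-0.02823989  0.02671942]
side0 1050 89 handle med 0.09114489564764885 0.00795967576712205 0.19672627833990575 Y rng [-0.01118778  0.01935165] Z [0.18956189 0.20058655] X [0.08671483 0.09791187]
 leaf plane slope dx/dz [0.17303736 0.05876753] theta 1.7421370375576588 849 Y [-0.02523388  0.03001234]
t10 854 199 handle med 0.09278023185847968 -0.0021807090608301502 0.19873082984550605 Y rng [-0.01713857  0.01345791] Z [0.19331918 0.20209093] X [0.08634298 0.09985965]
 leaf plane slope dx/dz [0.16488425 0.05834395] theta 1.734210263312839 521 Y [-0.02832917  0.02647203]
s10 1051 87 handle med 0.0905919963338024 0.007057086845343211 0.19636470134755085 Y rng [-0.01087752  0.01917542] Z [0.1901336  0.20033567] X [0.0862684  0.09861095]
 leaf plane slope dx/dz [0.17140409 0.05895645] theta 1.74055081838946 849 Y [-0.02572826  0.02985008]
```

The bar lies flat in the nest with its hole at the handle end. The leaf stands at about 1.737 rad, so the handle is at jig (94, 0, 192) mm. I'll go above it.

Request:
move_arm(targets=[-3,0,0,0,0,0,5,-3,0,0,0,0,0,5,-3,0,0,0,0,0,5,0,0,3.3,0,0,0,5,0,0,3.3,0,0,0,5,0,0,3.2,0,0,0,5,0,0,0,0,0,0,5,0,0,0,0,0,0,5])

```text
time_s: 13.28
position: [0.6109, -0.1123, 0.2169]
eef_rot: [[-0.001, 0.538, 0.843], [0.001, 0.843, -0.538], [-1.0, -0.0, -0.001]]
ft_force: [-1.0, 0.5, -0.3]
grip_width: 0.591
```

```bash
python3 snap.py wrist w11; python3 snap.py side s11;python3 - <<'E'
from h import *
f=load("pics/s11.npz"); cv2.imwrite("pics/s11z.png",cv2.resize(f["image"][130:290,250:400],None,fx=3.7,fy=3.7,interpolation=2))
E
```

```text
13.325 [ 0.6109 -0.1123  0.2173] [[-0.0006, 0.5374, 0.8433], [0.0002, 0.8433, -0.5374], [-1.0, -0.0001, -0.0007]] [ 0.4  -0.1  -0.21] 0.5856095464036645 [ 22.   47.  -33.4  73.1  25.8  67.4  44.7]
13.375 [ 0.611  -0.1124  0.2174] [[-0.0003, 0.5374, 0.8433], [0.0002, 0.8433, -0.5374], [-1.0, -0.0, -0.0004]] [ 0.01 -0.27  0.81] 0.583959381269813 [ 22.   46.9 -33.4  73.1  25.8  67.4  44.7]
```

View pics/w11.png

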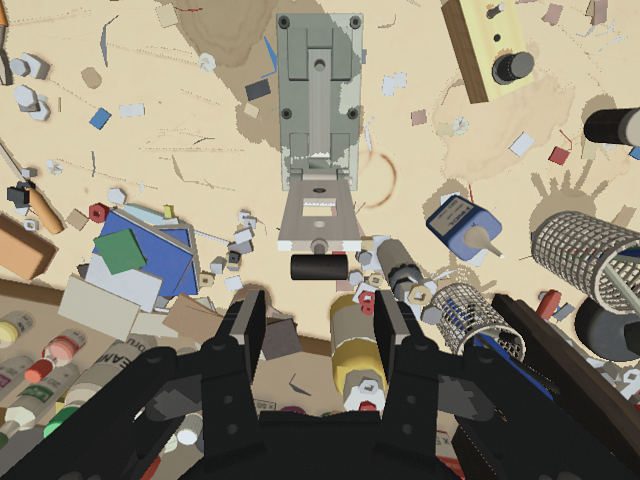

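View pics/s11z.png

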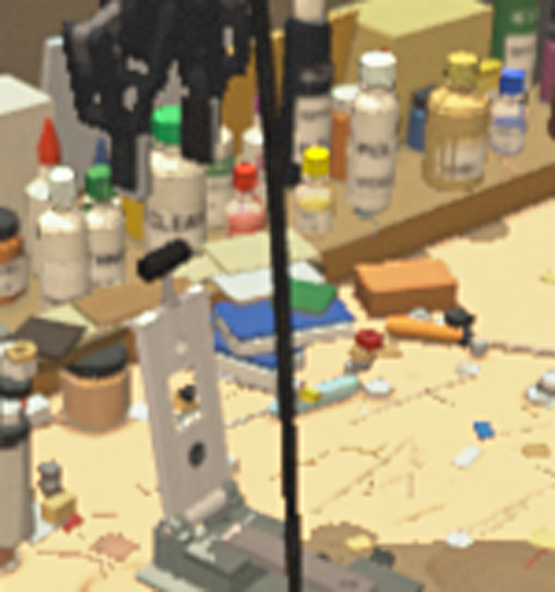

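Run:
```python
from h import *; from rig import bot
s=bot.observe(); R=s["eef_rot"];p=s["position"]
f=load("pics/w11.npz");P=cloud(f)
for u in (291,320,348): print(((world(f,u,263,.198)-p)@R*1000).round(1))
for u,v in ((300,262),(320,262),(340,262),(320,272)): print(((P[v,u]-p)@R*1000).round(1), P[v,u].round(4))
```

```text
[ 19.4 -17.3  -3.4]
[19.4 -0.5 -3.4]
[19.4 15.8 -3.4]
[ 19.8 -12.1  -3.9] [ 0.6012 -0.1205  0.1977]
[20.  -0.5 -3.8] [ 0.6075 -0.1107  0.1974]
[20.9 11.2 -3.5] [ 0.6141 -0.101   0.1966]
[18.1 -0.5  1.7] [ 0.6121 -0.1137  0.1994]
```

Request:
move_arm(targets=[2,0,0.05,0,0,0,5,2,0,0,0,0,0,5,1.5,0,0,0,0,0,5,0.4,0,0,0,0,0,5,0,0,0,0,0,0,5,0,0,0,0,0,0,5])

```text
time_s: 14.12
position: [0.612, -0.1131, 0.159]
eef_rot: [[0.001, 0.538, 0.843], [0.0, 0.843, -0.538], [-1.0, 0.0, 0.001]]
ft_force: [0.0, -0.4, 0.3]
grip_width: 0.587
```

```bash
python3 snap.py wrist w12; python3 snap.py side s12;python3 - <<'E'
from h import *
f=load("pics/w12.npz"); a=cv2.resize(f["image"][180:400,200:440],None,fx=1.65,fy=1.65,interpolation=2)
f=load("pics/s12.npz"); b=cv2.resize(f["image"][150:250,250:360],None,fx=3.6,fy=3.63,interpolation=2)
cv2.imwrite("pics/c12.png",np.hstack([a[:360],b[:360]]))
E
```

```text
14.175 [ 0.612  -0.1131  0.159 ] [[0.0008, 0.5381, 0.8429], [0.0, 0.8429, -0.5381], [-1.0, 0.0004, 0.0006]] [-0.1  -0.18  0.93] 0.5861332064131873 [ 21.7  50.5 -32.   77.6  28.3  59.8  42.4]
14.225 [ 0.612  -0.1132  0.1589] [[0.0006, 0.5381, 0.8429], [-0.0, 0.8429, -0.5381], [-1.0, 0.0003, 0.0005]] [0.14 0.53 0.34] 0.5865354562273266 [ 21.7  50.5 -32.   77.6  28.3  59.8  42.4]
```

View pics/c12.png

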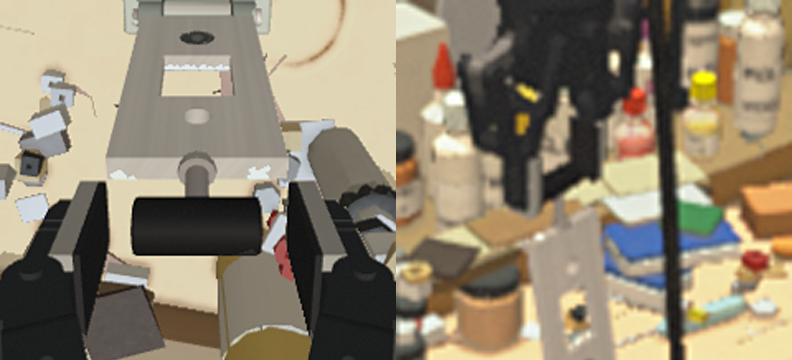

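The handle sits between the pads, so I'll close on its ends.

Request:
move_arm(targets=[0,0,0,0,0,0,2.6,0,0,0,0,0,0,2.6,0,0,0,0,0,0,2.6,0,0,0,0,0,0,2.6,0,0,0,0,0,0,2.6])

```text
time_s: 14.85
position: [0.6121, -0.1134, 0.1589]
eef_rot: [[0.001, 0.538, 0.843], [-0.0, 0.843, -0.538], [-1.0, 0.0, 0.001]]
ft_force: [0.8, -0.2, 6.5]
grip_width: 0.377
```

```bash
python3 snap.py side s13
python3 - <<'E'
import numpy as np
# arc rows: TCP on the arc, tool z = jig x, tool x = down
r=158;th=1.737
def pos(t): return np.array([68-r*np.cos(t),36+r*np.sin(t)])
n=30
ts=np.linspace(th,0.0,n+1)
p=np.round(pos(th),1)
rows=[]; cur=pos(th).copy()
for t in ts[1:]:
    d=pos(t)-cur; sx=round(-d[1]/10,2); sz=round(d[0]/10,2); cur+=np.array([sz*10,-sx*10]); rows.append((sx,0,sz,0,0,0,2.6))
for k in range(0,n,10): print("["+", ".join("%g"%v for r_ in rows[k:k+10] for v in r_)+"]")
print(cur)
E
```

```text
14.9 [ 0.6121 -0.1133  0.1589] [[0.001, 0.5382, 0.8428], [-0.0003, 0.8428, -0.5382], [-1.0, 0.0003, 0.001]] [ 0.12 -1.54  6.61] 0.3818215769496262 [ 21.8  50.5 -32.   77.6  28.3  59.8  42.4]
[-0.13, 0, -0.91, 0, 0, 0, 2.6, -0.07, 0, -0.91, 0, 0, 0, 2.6, -0.02, 0, -0.91, 0, 0, 0, 2.6, 0.04, 0, -0.92, 0, 0, 0, 2.6, 0.08, 0, -0.91, 0, 0, 0, 2.6, 0.14, 0, -0.9, 0, 0, 0, 2.6, 0.19, 0, -0.9, 0, 0, 0, 2.6, 0.24, 0, -0.88, 0, 0, 0, 2.6, 0.3, 0, -0.86, 0, 0, 0, 2.6, 0.34, 0, -0.85, 0, 0, 0, 2.6]
[0.39, 0, -0.83, 0, 0, 0, 2.6, 0.44, 0, -0.8, 0, 0, 0, 2.6, 0.48, 0, -0.78, 0, 0, 0, 2.6, 0.53, 0, -0.75, 0, 0, 0, 2.6, 0.57, 0, -0.71, 0, 0, 0, 2.6, 0.61, 0, -0.68, 0, 0, 0, 2.6, 0.65, 0, -0.65, 0, 0, 0, 2.6, 0.69, 0, -0.6, 0, 0, 0, 2.6, 0.72, 0, -0.57, 0, 0, 0, 2.6, 0.75, 0, -0.52, 0, 0, 0, 2.6]
[0.78, 0, -0.48, 0, 0, 0, 2.6, 0.8, 0, -0.43, 0, 0, 0, 2.6, 0.83, 0, -0.38, 0, 0, 0, 2.6, 0.85, 0, -0.34, 0, 0, 0, 2.6, 0.87, 0, -0.29, 0, 0, 0, 2.6, 0.89, 0, -0.23, 0, 0, 0, 2.6, 0.89, 0, -0.19, 0, 0, 0, 2.6, 0.91, 0, -0.13, 0, 0, 0, 2.6, 0.91, 0, -0.08, 0, 0, 0, 2.6, 0.91, 0, -0.02, 0, 0, 0, 2.6]
[-89.96055314  36.02274968]
```

Request:
move_arm(targets=[-0.13,0,-0.91,0,0,0,2.6,-0.07,0,-0.91,0,0,0,2.6,-0.02,0,-0.91,0,0,0,2.6,0.04,0,-0.92,0,0,0,2.6,0.08,0,-0.91,0,0,0,2.6,0.14,0,-0.9,0,0,0,2.6])

```text
time_s: 15.65
position: [0.5654, -0.0835, 0.1582]
eef_rot: [[0.0, 0.538, 0.843], [-0.0, 0.843, -0.538], [-1.0, 0.0, 0.0]]
ft_force: [1.1, -2.2, 4.5]
grip_width: 0.383
```

```bash
python3 snap.py wrist w14
```

```text
15.7 [ 0.5645 -0.083   0.1581] [[-0.0006, 0.5376, 0.8432], [0.0, 0.8432, -0.5376], [-1.0, -0.0003, -0.0005]] [-2.46 -0.67  5.52] 0.38353204742226427 [ 20.9  46.3 -31.8  89.4  28.6  52.7  36.9]
```

View pics/w14.png

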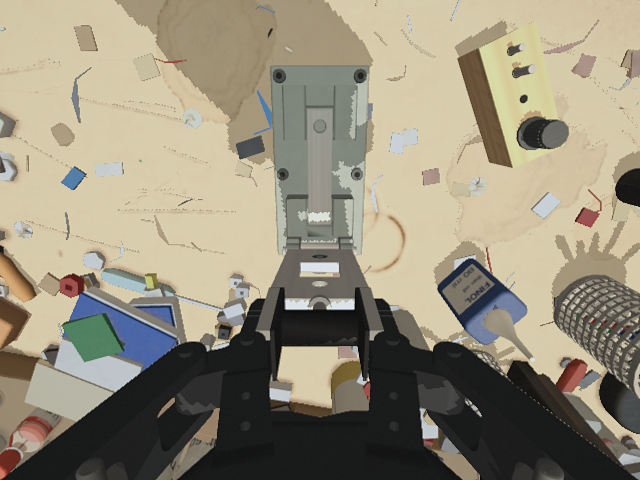

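The leaf follows with little force, so I'll continue the arc.

Request:
move_arm(targets=[0.19,0,-0.9,0,0,0,2.6,0.24,0,-0.88,0,0,0,2.6,0.3,0,-0.86,0,0,0,2.6,0.34,0,-0.85,0,0,0,2.6,0.39,0,-0.83,0,0,0,2.6,0.44,0,-0.8,0,0,0,2.6,0.48,0,-0.78,0,0,0,2.6,0.53,0,-0.75,0,0,0,2.6])

```text
time_s: 16.7
position: [0.5089, -0.0474, 0.129]
eef_rot: [[-0.001, 0.538, 0.843], [0.0, 0.843, -0.538], [-1.0, -0.0, -0.001]]
ft_force: [-3.8, 1.2, 10.1]
grip_width: 0.379
```

Request:
move_arm(targets=[0.57,0,-0.71,0,0,0,2.6,0.61,0,-0.68,0,0,0,2.6,0.65,0,-0.65,0,0,0,2.6,0.69,0,-0.6,0,0,0,2.6,0.72,0,-0.57,0,0,0,2.6,0.75,0,-0.52,0,0,0,2.6,0.78,0,-0.48,0,0,0,2.6])

```text
time_s: 17.58
position: [0.473, -0.0246, 0.081]
eef_rot: [[-0.002, 0.537, 0.843], [0.001, 0.843, -0.537], [-1.0, -0.0, -0.002]]
ft_force: [-3.2, -0.3, 5.3]
grip_width: 0.376
```

```bash
python3 snap.py side s15
python3 - <<'E'
from h import *
f=load("pics/s15.npz"); cv2.imwrite("pics/s15z.png",cv2.resize(f["image"][170:330,250:420],None,fx=3.7,fy=3.7,interpolation=2))
E
```

```text
17.625 [ 0.4727 -0.0244  0.0803] [[-0.0024, 0.5372, 0.8434], [0.0007, 0.8434, -0.5372], [-1.0, -0.0007, -0.0024]] [-3.71  3.94  4.45] 0.378929736621702 [ 12.   46.2 -23.1 113.4  37.   27.9  19.3]
```

View pics/s15z.png

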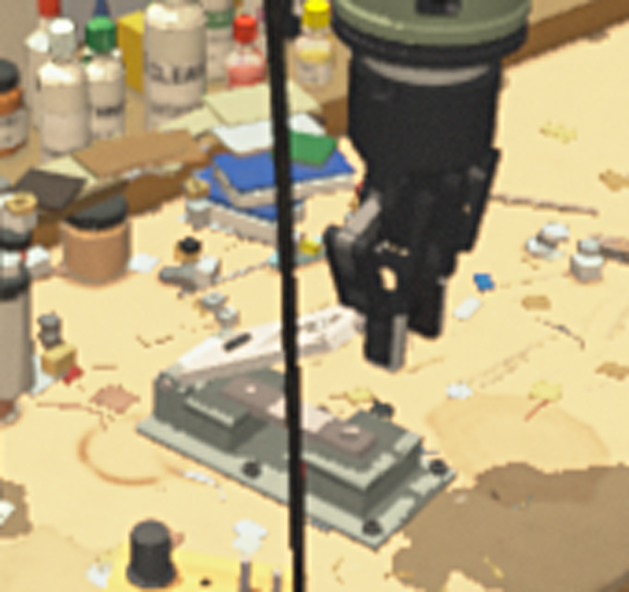

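Request:
move_arm(targets=[0.8,0,-0.43,0,0,0,2.6,0.83,0,-0.38,0,0,0,2.6,0.85,0,-0.34,0,0,0,2.6,0.87,0,-0.29,0,0,0,2.6,0.89,0,-0.23,0,0,0,2.6,0.89,0,-0.19,0,0,0,2.6,0.91,0,-0.13,0,0,0,2.6,0,0,0,0,0,0,2.6])

```text
time_s: 18.62
position: [0.4569, -0.0142, 0.0205]
eef_rot: [[-0.001, 0.537, 0.843], [0.0, 0.843, -0.537], [-1.0, -0.001, -0.001]]
ft_force: [-4.7, 2.9, 2.7]
grip_width: 0.382
```

Request:
move_arm(targets=[0.9,0,-0.08,0,0,0,2.6,0.5,0,-0.02,0,0,0,2.6,0.2,0,0,0,0,0,2.6,0,0,0,0,0,0,2.6,0,0,0,0,0,0,2.6])

```text
time_s: 19.25
position: [0.4561, -0.0138, 0.0051]
eef_rot: [[-0.001, 0.538, 0.843], [0.0, 0.843, -0.538], [-1.0, -0.0, -0.001]]
ft_force: [-4.3, 5.5, 2.6]
grip_width: 0.38
```

Request:
move_arm(targets=[0.1,0,0,0,0,0,2.6,0.1,0,0,0,0,0,2.6,0,0,0,0,0,0,2.6,0,0,0,0,0,0,2.6])

```text
time_s: 19.75
position: [0.4561, -0.0137, 0.0031]
eef_rot: [[-0.001, 0.538, 0.843], [0.001, 0.843, -0.538], [-1.0, -0.0, -0.001]]
ft_force: [-6.1, 4.6, 2.0]
grip_width: 0.378
```

```bash
python3 snap.py wrist w16; python3 snap.py side s16
python3 - <<'E'
from h import *
f=load("pics/s16.npz"); cv2.imwrite("pics/s16z.png",cv2.resize(f["image"][200:330,250:420],None,fx=4,fy=4,interpolation=2))
E
```

```text
19.8 [ 0.4561 -0.0137  0.0031] [[-0.001, 0.5376, 0.8432], [0.0005, 0.8432, -0.5376], [-1.0, -0.0001, -0.0011]] [-5.93  4.55  3.06] 0.3804737655746666 [  3.   53.7  -9.5 119.1  45.   10.8  10.4]
19.85 [ 0.4561 -0.0137  0.0031] [[-0.001, 0.5376, 0.8432], [0.0006, 0.8432, -0.5376], [-1.0, -0.0001, -0.0011]] [-6.28  4.29  2.6 ] 0.3761766686491795 [  3.   53.7  -9.5 119.1  45.   10.8  10.4]
```

View pics/s16z.png

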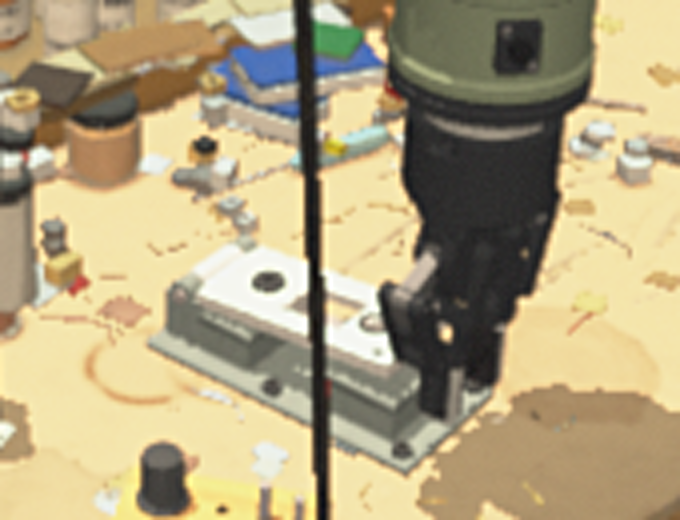

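Request:
move_arm(targets=[0.1,0,0,0,0,0,2.6,0,0,0,0,0,0,2.6,0,0,0,0,0,0,2.6])

```text
time_s: 20.23
position: [0.456, -0.0137, 0.0021]
eef_rot: [[-0.001, 0.538, 0.843], [0.001, 0.843, -0.538], [-1.0, -0.0, -0.001]]
ft_force: [-6.1, 4.8, 3.5]
grip_width: 0.381
```

Request:
move_arm(targets=[0.1,0,0,0,0,0,2.6,0,0,0,0,0,0,2.6,0,0,0,0,0,0,2.6])

```text
time_s: 20.6
position: [0.456, -0.0137, 0.001]
eef_rot: [[-0.001, 0.538, 0.843], [0.001, 0.843, -0.538], [-1.0, -0.0, -0.001]]
ft_force: [-6.6, 5.6, 1.6]
grip_width: 0.382
```

Request:
move_arm(targets=[0.1,0,0,0,0,0,2.6,0,0,0,0,0,0,2.6,0,0,0,0,0,0,2.6])

```text
time_s: 20.98
position: [0.456, -0.0137, 0.0001]
eef_rot: [[-0.001, 0.538, 0.843], [0.001, 0.843, -0.538], [-1.0, -0.0, -0.001]]
ft_force: [-6.6, 5.9, 3.0]
grip_width: 0.378
```

Request:
move_arm(targets=[0.1,0,-0.02,0,0,0,2.6,0,0,0,0,0,0,2.6,0,0,0,0,0,0,2.6])

```text
time_s: 21.35
position: [0.4561, -0.0137, -0.0009]
eef_rot: [[-0.001, 0.538, 0.843], [0.0, 0.843, -0.538], [-1.0, -0.0, -0.001]]
ft_force: [-5.0, 3.1, 2.4]
grip_width: 0.379
```

```bash
python3 snap.py top t17; python3 snap.py side s17
python3 - <<'E'
from h import *
jx=np.array([.843,-.538,0]);jy=np.array([.538,.843,0]);o=np.array([.5322,-.0623,0])
for n in ("t17","s17"):
    f=load(f"pics/{n}.npz");P=cloud(f)-o; X=P@jx;Y=P@jy;Z=P[...,2]
    m=(np.abs(Y)<.024)&(X>-.05)&(X<.055)&(Z>.036)&(Z<.055)
    A=np.c_[X[m],Y[m],np.ones(m.sum())]; c=np.linalg.lstsq(A,Z[m],rcond=None)[0]; print(n,m.sum(),"Z at hinge end, handle end",c@[.05,0,1],c@[-.05,0,1])
E
```

```text
21.4 [ 0.4561 -0.0137 -0.0009] [[-0.0006, 0.5376, 0.8432], [0.0004, 0.8432, -0.5376], [-1.0, 0.0, -0.0008]] [-4.93  4.09  1.66] 0.3834776703801862 [  2.6  54.1  -8.8 119.2  45.2  10.   10.1]
21.45 [ 0.4561 -0.0137 -0.0009] [[-0.0007, 0.5377, 0.8432], [0.0004, 0.8432, -0.5377], [-1.0, -0.0, -0.0008]] [-5.14  4.04  2.24] 0.3826293356815413 [  2.6  54.1  -8.8 119.2  45.2  10.   10.1]
t17 1178 Z at hinge end, handle end 0.0417482229987168 0.046968698556626366
s17 428 Z at hinge end, handle end 0.04164945443362723 0.04532300339927509
```

The leaf is still about 0.04 rad open, so I'll keep lowering until the force rises.

Request:
move_arm(targets=[0.2,0,0,0,0,0,2.6,0.15,0,0,0,0,0,2.6,0,0,0,0,0,0,2.6])

```text
time_s: 21.82
position: [0.4561, -0.0138, -0.0045]
eef_rot: [[-0.001, 0.538, 0.843], [0.0, 0.843, -0.538], [-1.0, -0.0, -0.001]]
ft_force: [-4.7, 3.4, 3.0]
grip_width: 0.381
```

Request:
move_arm(targets=[0.1,0,0,0,0,0,2.6,0,0,0,0,0,0,2.6])

```text
time_s: 22.08
position: [0.4561, -0.0137, -0.0055]
eef_rot: [[-0.001, 0.538, 0.843], [0.0, 0.843, -0.538], [-1.0, -0.0, -0.001]]
ft_force: [-4.6, 4.5, 3.1]
grip_width: 0.381
```

Request:
move_arm(targets=[0.1,0,0,0,0,0,2.6,0,0,0,0,0,0,2.6])

```text
time_s: 22.32
position: [0.4561, -0.0137, -0.0064]
eef_rot: [[-0.001, 0.538, 0.843], [0.0, 0.843, -0.538], [-1.0, -0.0, -0.001]]
ft_force: [-5.0, 4.2, 2.0]
grip_width: 0.384
```

Request:
move_arm(targets=[0.1,0,0,0,0,0,2.6,0,0,0,0,0,0,2.6])

```text
time_s: 22.58
position: [0.4562, -0.0138, -0.0074]
eef_rot: [[-0.001, 0.538, 0.843], [0.0, 0.843, -0.538], [-1.0, -0.0, -0.001]]
ft_force: [-4.9, 3.1, 2.0]
grip_width: 0.379
```

Request:
move_arm(targets=[0.1,0,0,0,0,0,2.6,0,0,0,0,0,0,2.6])

```text
time_s: 22.82
position: [0.4562, -0.0139, -0.0085]
eef_rot: [[-0.0, 0.538, 0.843], [0.0, 0.843, -0.538], [-1.0, 0.0, -0.0]]
ft_force: [-4.0, 3.0, 3.4]
grip_width: 0.378
```

```bash
cat > leaf.py <<'E'
import sys
from h import *
jx=np.array([.843,-.538,0]);jy=np.array([.538,.843,0]);o=np.array([.5322,-.0623,0])
for n in sys.argv[1:]:
    f=load(f"pics/{n}.npz");P=cloud(f)-o; X=P@jx;Y=P@jy;Z=P[...,2]
    m=(np.abs(Y)<.024)&(X>-.05)&(X<.055)&(Z>.034)&(Z<.055)
    A=np.c_[X[m],Y[m],np.ones(m.sum())]; c=np.linalg.lstsq(A,Z[m],rcond=None)[0]; print(n,m.sum(),"Z at hinge end, handle end",c@[.05,0,1],c@[-.05,0,1])
E
python3 snap.py top t18; python3 snap.py side s18; python3 leaf.py t18 s18
```

```text
22.875 [ 0.4562 -0.0139 -0.0085] [[-0.0004, 0.5379, 0.843], [0.0003, 0.843, -0.5379], [-1.0, -0.0, -0.0005]] [-4.3   2.7   2.21] 0.3812078827262907 [  1.9  55.   -7.5 119.2  45.6   8.5   9.7]
22.925 [ 0.4562 -0.0138 -0.0085] [[-0.0004, 0.5378, 0.843], [0.0003, 0.843, -0.5378], [-1.0, -0.0, -0.0005]] [-5.23  3.28  1.51] 0.3823325763712148 [  1.9  55.   -7.5 119.2  45.6   8.5   9.7]
t18 1203 Z at hinge end, handle end 0.040809789205828444 0.04093717366124538
s18 438 Z at hinge end, handle end 0.04059152127411708 0.04022768727244705
```

Request:
move_arm(targets=[0.1,0,0,0,0,0,2.6,0,0,0,0,0,0,2.6])

```text
time_s: 23.18
position: [0.4563, -0.0138, -0.0095]
eef_rot: [[-0.0, 0.538, 0.843], [0.0, 0.843, -0.538], [-1.0, 0.0, -0.0]]
ft_force: [-4.1, 2.7, 1.9]
grip_width: 0.381
```

Request:
move_arm(targets=[0.1,0,0,0,0,0,2.6,0,0,0,0,0,0,2.6])

```text
time_s: 23.42
position: [0.4563, -0.0138, -0.01]
eef_rot: [[0.0, 0.538, 0.843], [0.0, 0.843, -0.538], [-1.0, 0.0, -0.0]]
ft_force: [-6.2, 3.6, 16.8]
grip_width: 0.378
```

Request:
move_arm(targets=[0.1,0,0,0,0,0,2.6,0,0,0,0,0,0,2.6])

```text
time_s: 23.68
position: [0.4563, -0.0138, -0.0103]
eef_rot: [[0.001, 0.538, 0.843], [-0.0, 0.843, -0.538], [-1.0, 0.0, 0.001]]
ft_force: [-10.6, 4.7, 41.4]
grip_width: 0.379
```

```bash
python3 snap.py top t19; python3 snap.py side s19; python3 leaf.py t19 s19;python3 - <<'E'
from h import *
f=load("pics/s19.npz"); cv2.imwrite("pics/s19z.png",cv2.resize(f["image"][200:330,250:420],None,fx=4,fy=4,interpolation=2))
E
```

```text
23.725 [ 0.4563 -0.0138 -0.0103] [[0.0008, 0.5377, 0.8432], [-0.0, 0.8432, -0.5377], [-1.0, 0.0004, 0.0007]] [-11.24   4.81  41.96] 0.38308948850085345 [  1.6  55.3  -7.  119.3  45.8   8.    9.6]
23.775 [ 0.4563 -0.0139 -0.0103] [[0.0008, 0.5377, 0.8432], [-0.0001, 0.8432, -0.5377], [-1.0, 0.0003, 0.0007]] [-10.85   4.42  41.61] 0.37814826509368243 [  1.6  55.3  -7.  119.3  45.8   8.    9.6]
t19 1210 Z at hinge end, handle end 0.040707585273934005 0.03976701146045267
s19 444 Z at hinge end, handle end 0.040327334713180465 0.038802842285132075
```

View pics/s19z.png

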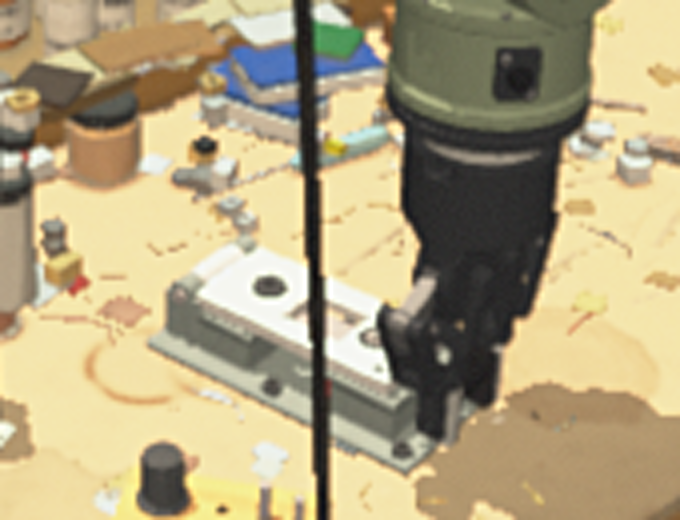

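Firm stop: the leaf is shut, with its plane at z = 40 mm. I'll relieve the press, let go of the handle and rise.

Request:
move_arm(targets=[-0.16,0,0,0,0,0,2.6,0,0,0,0,0,0,5,0,0,0,0,0,0,5,0,0,0,0,0,0,5,-1.5,0,0,0,0,0,5,-4,0,0,0,0,0,5,-4,0,0,0,0,0,5,-4,0,0,0,0,0,5,0,0,0,0,0,0,5,0,0,0,0,0,0,5])

```text
time_s: 25.02
position: [0.4563, -0.0142, 0.1245]
eef_rot: [[-0.0, 0.538, 0.843], [-0.0, 0.843, -0.538], [-1.0, -0.0, -0.0]]
ft_force: [0.4, 0.4, 0.8]
grip_width: 0.584
```

```bash
python3 snap.py top t20; python3 snap.py side s20; python3 snap.py wrist w20; python3 leaf.py t20 s20;python3 - <<'E'
from h import *
f=load("pics/t20.npz"); cv2.imwrite("pics/t20z.png",cv2.resize(f["image"][180:310,130:320],None,fx=4,fy=4,interpolation=2))
E
```

```text
25.075 [ 0.4561 -0.0141  0.1242] [[-0.0011, 0.538, 0.8429], [-0.0, 0.8429, -0.538], [-1.0, -0.0006, -0.0009]] [-0.21  0.61  0.08] 0.5891004110223035 [ 13.5  41.  -27.7 114.5  34.4  32.7  19.5]
25.125 [ 0.4561 -0.014   0.1241] [[-0.0014, 0.5379, 0.843], [-0.0, 0.843, -0.5379], [-1.0, -0.0008, -0.0012]] [-0.29  0.04  0.54] 0.5873897448800904 [ 13.5  41.1 -27.7 114.5  34.4  32.7  19.5]
25.175 [ 0.4561 -0.0139  0.1241] [[-0.0015, 0.5378, 0.8431], [0.0001, 0.8431, -0.5378], [-1.0, -0.0007, -0.0013]] [ 0.4   0.8  -1.18] 0.5849196958418666 [ 13.5  41.1 -27.7 114.5  34.4  32.7  19.5]
t20 1213 Z at hinge end, handle end 0.040719720509232726 0.04004279909153263
s20 520 Z at hinge end, handle end 0.04032925589699772 0.03941992967363982
```

View pics/t20z.png

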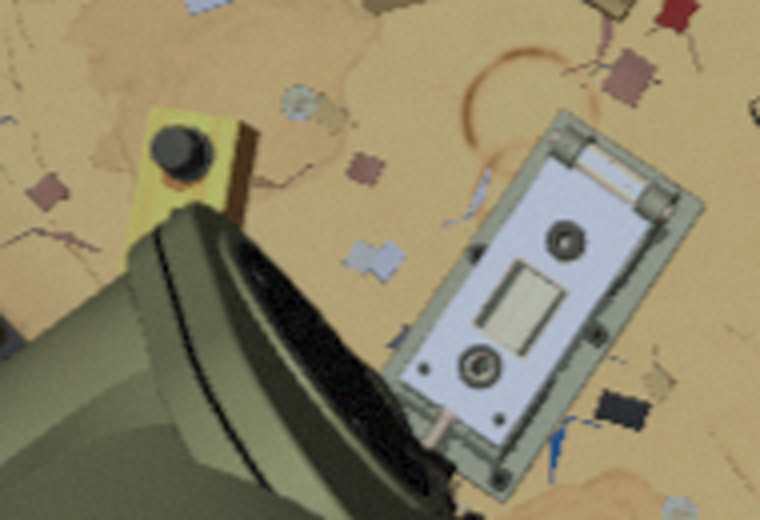

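View pics/w20.png

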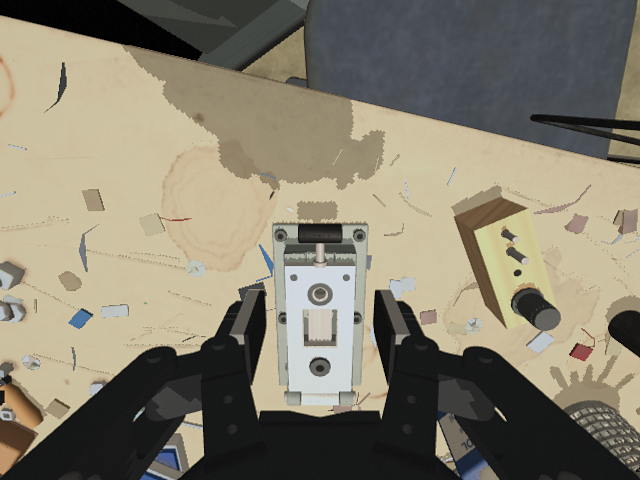

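Run:
```python
from h import *; from rig import bot
for n in ("top0","t20","side0","w20","w14"):
    f=load(f"pics/{n}.npz");P=cloud(f); X,Y,Z=P[...,0],P[...,1],P[...,2]
    m=(np.hypot(X-.588,Y-.092)<.03)&(Z>.064)&(Z<.076)
    k=m.astype(np.uint8); nn,l,st,_=cv2.connectedComponentsWithStats(k)
    m=l==(1+np.argmax(st[1:,4])); c,r=cv2.minEnclosingCircle(P[m][:,:2].astype(np.float32)); c2,(a,b),_=cv2.fitEllipse(P[m][:,:2].astype(np.float32)) if 0 else (c,(0,0),0)
    print(n,m.sum(),"z",np.median(Z[m]),"circle",np.round(c,4),round(r,4),"mean",P[m].mean(0).round(4))
f=load("pics/w20.npz"); print("leaf hole w20",world(f,319.5,294,.04)); 
f=load("pics/t20.npz"); print("leaf hole t20",world(f,480/4+130-.37,366/4+180-.37,.04), "pin",world(f,182/4+129.6,146/4+179.6,.07))
cv2.imwrite("pics/w20z.png",np.hstack([cv2.resize(load("pics/w20.npz")["image"][250:340,270:370],None,fx=4,fy=4,interpolation=2),cv2.resize(load("pics/w20.npz")["image"][260:350,480:580],None,fx=4,fy=4,interpolation=2)]))
jx=np.array([.843,-.538,0]);o=np.array([.5322,-.0623,0]);print("leaf hole by jig",o-.039*jx)
```

```text
top0 107 z 0.06991089270447029 circle [0.5929 0.0973] 0.0109 mean [0.5927 0.0967 0.0696]
t20 109 z 0.07000376077623213 circle [0.5928 0.0971] 0.0105 mean [0.5925 0.0966 0.0697]
side0 86 z 0.06941378410132695 circle [0.5944 0.0993] 0.0107 mean [0.5945 0.1007 0.0688]
w20 649 z 0.06953420454493098 circle [0.5928 0.0961] 0.0109 mean [0.5912 0.096  0.0689]
w14 754 z 0.06954308929714942 circle [0.5931 0.0957] 0.0107 mean [0.5924 0.0951 0.0691]
leaf hole w20 [ 0.4991235  -0.04222058  0.04      ]
leaf hole t20 [ 0.49828355 -0.04177153  0.04      ] pin [0.59326218 0.09164812 0.07      ]
leaf hole by jig [ 0.499323 -0.041318  0.      ]
```

View pics/w20z.png

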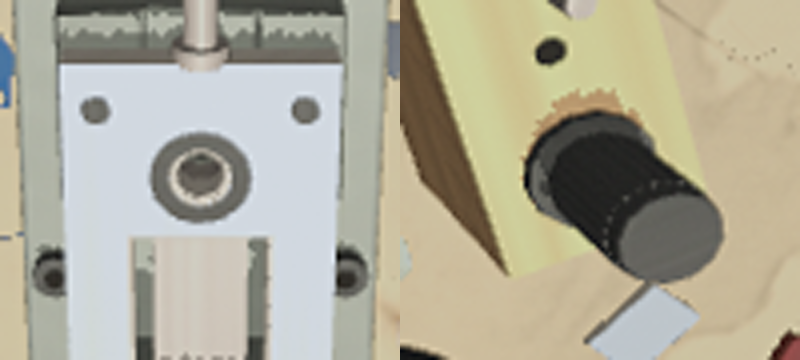

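Run:
```python
from h import *
a=cv2.imread("pics/t20.png");b=cv2.imread("pics/s20.png");cv2.imwrite("pics/c20.png",np.hstack([cv2.resize(a,(400,300)),cv2.resize(b,(400,300))]))
P=cloud(load("pics/t20.npz"))
for u,v in [(180,290),(150,270),(200,320),(230,380),(120,250),(100,330),(60,350),(250,450),(300,470)]: print((u,v),P[v,u].round(3))
```

```text
(180, 290) [ 0.471 -0.047  0.545]
(150, 270) [ 0.488 -0.005  0.497]
(200, 320) [ 0.449 -0.073  0.583]
(230, 380) [ 0.417 -0.108  0.649]
(120, 250) [ 0.543  0.274 -0.159]
(100, 330) [0.435 0.022 0.538]
(60, 350) [ 0.447 -0.046  0.745]
(250, 450) [ 0.395 -0.13   0.713]
(300, 470) [ 0.135 -0.142  0.001]
```

View pics/c20.png

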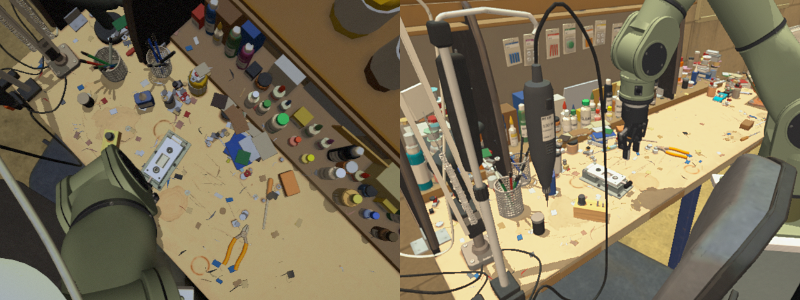

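The leaf is shut and the bar hole shows through its ring at (319,294). The pin is at (0.593, 0.0965). I'll travel towards it in two halves and check the arm's clearance from the lamp.

Request:
move_arm(targets=[0,2.5,2,0,0,0,5,0,2.5,2,0,0,0,5,0,2.5,1.6,0,0,0,5,0,2.5,0,0,0,0,5,0,0,0,0,0,0,5])

```text
time_s: 25.8
position: [0.5575, 0.0419, 0.1239]
eef_rot: [[-0.001, 0.536, 0.844], [0.001, 0.844, -0.536], [-1.0, 0.0, -0.001]]
ft_force: [-0.0, -0.9, -1.3]
grip_width: 0.588
```

```bash
python3 snap.py top t21; python3 snap.py side s21
python3 - <<'E'
from h import *
a=cv2.imread("pics/t21.png");b=cv2.imread("pics/s21.png");cv2.imwrite("pics/c21.png",np.hstack([cv2.resize(a,(400,300)),cv2.resize(b,(400,300))]))
E
```

```text
25.85 [0.5571 0.0407 0.124 ] [[-0.0014, 0.537, 0.8436], [-0.0, 0.8436, -0.537], [-1.0, -0.0008, -0.0012]] [-0.11 -0.22  0.12] 0.5823117753693796 [  7.7  47.9 -29.8  94.   30.5  46.5  22.1]
25.9 [0.5569 0.04   0.1242] [[-0.0014, 0.5377, 0.8431], [-0.0004, 0.8431, -0.5377], [-1.0, -0.0011, -0.001]] [ 0.44 -0.   -0.26] 0.5864690306631208 [  7.7  47.8 -29.8  94.   30.5  46.5  22.1]
```

View pics/c21.png

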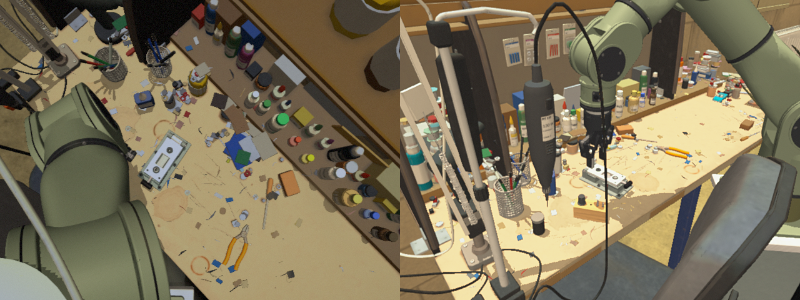

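Request:
move_arm(targets=[0,2.5,0,0,0,0,5,0,2.5,0,0,0,0,5,1,1.7,0,0,0,0,4.5,1,0,0,0,0,0,4.5,0,0,0,0,0,0,4.5,0,0,0,0,0,0,4.5])

```text
time_s: 26.65
position: [0.5933, 0.0958, 0.105]
eef_rot: [[-0.0, 0.539, 0.843], [-0.0, 0.843, -0.539], [-1.0, -0.0, 0.0]]
ft_force: [0.1, -0.8, -0.3]
grip_width: 0.527
```

```bash
python3 snap.py wrist w22
python3 - <<'E'
from h import *; from rig import bot
s=bot.observe(); R=s["eef_rot"];p=s["position"]
f=load("pics/w22.npz");P=cloud(f); X,Y,Z=P[...,0],P[...,1],P[...,2]
m=(np.hypot(X-.593,Y-.0965)<.02)&(Z>.064)&(Z<.076)
nn,l,st,_=cv2.connectedComponentsWithStats(m.astype(np.uint8)); m=l==(1+np.argmax(st[1:,4]))
c,r=cv2.minEnclosingCircle(P[m][:,:2].astype(np.float32)); print(c,r,((np.array([*c,.07])-p)@R*1000).round(1)); v,u=np.nonzero(m);print(u.min(),u.max(),v.min(),v.max())
E
```

```text
26.7 [0.5935 0.096  0.1052] [[0.0002, 0.5386, 0.8425], [-0.0001, 0.8425, -0.5386], [-1.0, -0.0, 0.0002]] [-0.48  0.13 -0.01] 0.5233179261613057 [  1.4  52.3 -28.9  85.7  30.1  49.8  19.7]
(0.5934538841247559, 0.09642355889081955) 0.010677511803805828 [35.2  0.4 -0.2]
306 338 240 271
```

View pics/w22.png

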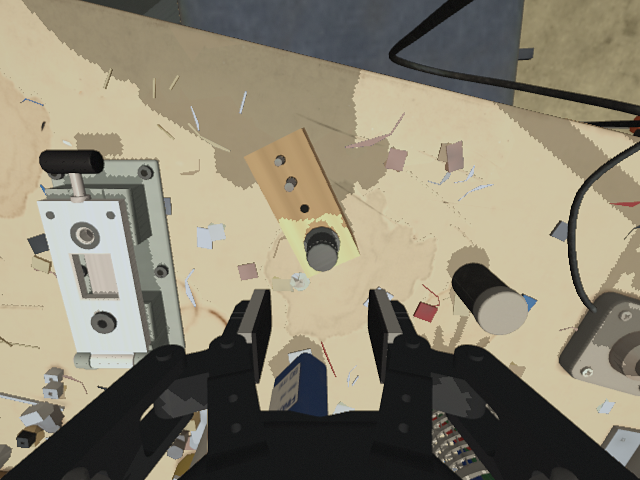

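Request:
move_arm(targets=[2.5,0.08,0,0,0,0,4.2,2.5,0,0,0,0,0,4.2,1.8,0,0,0,0,0,4.2,0.7,0,0,0,0,0,4.2,0,0,0,0,0,0,4.2,0,0,0,0,0,0,4.2])

```text
time_s: 27.45
position: [0.5943, 0.0974, 0.0307]
eef_rot: [[0.001, 0.538, 0.843], [0.0, 0.843, -0.538], [-1.0, 0.001, 0.001]]
ft_force: [1.2, -0.4, 0.3]
grip_width: 0.491
```

```bash
python3 snap.py wrist w23; python3 snap.py side s23
python3 - <<'E'
from h import *
f=load("pics/w23.npz"); a=cv2.resize(f["image"][180:400,200:440],None,fx=1.65,fy=1.65,interpolation=2)
f=load("pics/s23.npz"); b=cv2.resize(f["image"][280:380,240:350],None,fx=3.6,fy=3.63,interpolation=2)
cv2.imwrite("pics/c23.png",np.hstack([a[:360],b[:360]]))
E
```

```text
27.5 [0.5943 0.0974 0.0307] [[0.001, 0.5381, 0.8429], [0.0003, 0.8429, -0.5381], [-1.0, 0.0008, 0.0007]] [0.32 0.58 0.37] 0.49477681527911294 [ -0.1  58.3 -25.7  88.   33.9  41.5  16.5]
27.55 [0.5942 0.0973 0.0305] [[0.0009, 0.5381, 0.8429], [0.0002, 0.8429, -0.5381], [-1.0, 0.0007, 0.0006]] [-0.52 -0.86  0.31] 0.4901892885963242 [ -0.1  58.3 -25.7  88.   33.9  41.5  16.5]
```

View pics/c23.png

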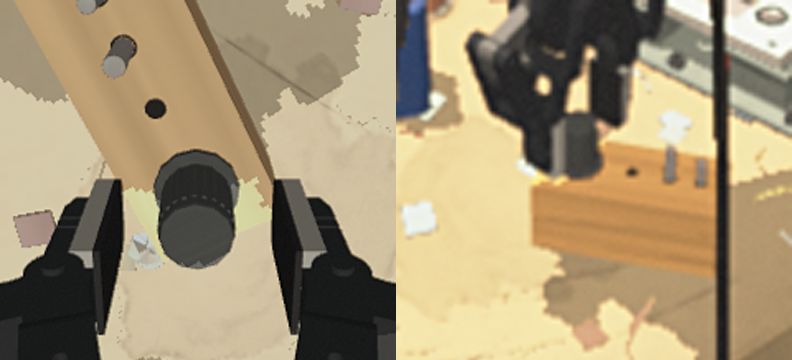

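Request:
move_arm(targets=[0.3,0,0,0,0,0,3,0,0,0,0,0,0,1.2,0,0,0,0,0,0,1.2,0,0,0,0,0,0,1.2,0,0,0,0,0,0,1.2,0,0,0,0,0,0,1.2])

```text
time_s: 28.3
position: [0.5939, 0.0973, 0.0269]
eef_rot: [[0.0, 0.538, 0.843], [0.0, 0.843, -0.538], [-1.0, 0.0, -0.0]]
ft_force: [-0.2, -0.1, 2.1]
grip_width: 0.208
```

```bash
python3 snap.py wrist w24
python3 - <<'E'
from h import *
f=load("pics/w24.npz"); cv2.imwrite("pics/w24z.png",cv2.resize(f["image"][180:400,200:440],None,fx=2.5,fy=2.5,interpolation=2))
E
```

```text
28.35 [0.5939 0.0974 0.0269] [[-0.0, 0.538, 0.843], [0.0001, 0.843, -0.538], [-1.0, 0.0, -0.0001]] [-0.22 -0.03  1.51] 0.20593837516359179 [ -0.2  58.7 -25.6  88.1  34.   41.2  16.3]
```

View pics/w24z.png

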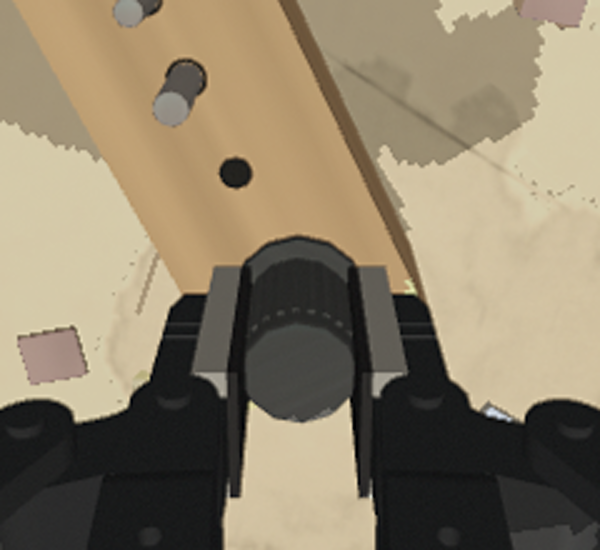

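Pin gripped. I'll lift it straight out, then carry it along tool −y to the jig.

Request:
move_arm(targets=[-0.5,0,0,0,0,0,1.2,-1.5,0,0,0,0,0,1.2,-2.5,0,0,0,0,0,1.2,-2.5,0,0,0,0,0,1.2,-0.5,0,0,0,0,0,1.2,0,-2.8,-0.1,0,0,0,1.2,0,-2.8,-0.1,0,0,0,1.2,0,-2.8,-0.1,0,0,0,1.2,0,-2.8,-0.1,0,0,0,1.2,0,-2.8,-0.1,0,0,0,1.2,0,-2.8,0,0,0,0,1.2,0,0,0,0,0,0,1.2])

```text
time_s: 29.85
position: [0.4984, -0.0433, 0.1018]
eef_rot: [[-0.001, 0.54, 0.842], [-0.001, 0.842, -0.54], [-1.0, -0.001, -0.0]]
ft_force: [0.2, 0.1, 0.7]
grip_width: 0.211
```

```bash
python3 snap.py wrist w25; python3 snap.py top t25
```

```text
29.9 [ 0.4992 -0.042   0.1019] [[-0.0002, 0.5389, 0.8424], [0.0001, 0.8424, -0.5389], [-1.0, -0.0, -0.0002]] [ 0.94  0.2  -0.88] 0.20729289050731428 [ 16.4  45.9 -28.  107.1  35.1  35.8  23.8]
29.95 [ 0.4995 -0.0412  0.1019] [[0.0002, 0.538, 0.8429], [0.0005, 0.8429, -0.538], [-1.0, 0.0005, -0.0001]] [0.67 0.72 0.04] 0.21125106918551487 [ 16.3  46.  -28.  107.   35.1  35.8  23.8]
```

View pics/w25.png

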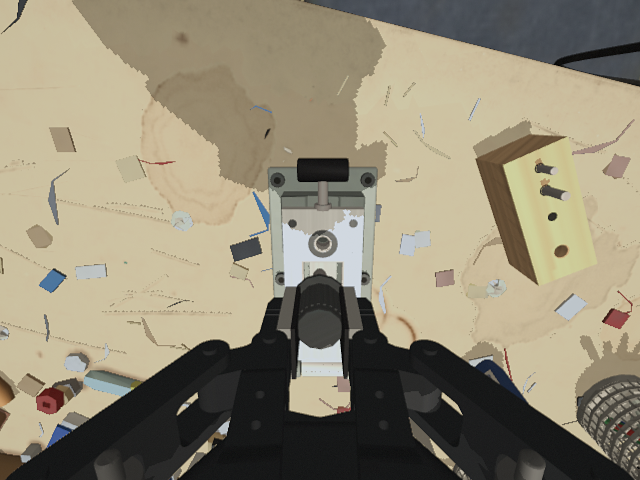

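```bash
python3 snap.py wrist w26
python3 - <<'E'
from h import *; from rig import bot
s=bot.observe(); R=s["eef_rot"];p=s["position"]; print(p)
f=load("pics/w26.npz");P=cloud(f)
T=(P-p)@R
m=(np.abs(T[...,0]+.0431)<.005)&(np.hypot(T[...,1],T[...,2])<.02)
nn,l,st,_=cv2.connectedComponentsWithStats(m.astype(np.uint8)); m=l==(1+np.argmax(st[1:,4]))
c,r=cv2.minEnclosingCircle(T[m][:,1:].astype(np.float32)); print("head top tool yz",np.round(c,4),r,"x",np.median(T[m][:,0]))
cv2.imwrite("pics/w26z.png",np.vstack([cv2.resize(f["image"][215:355,270:375],None,fx=4,fy=4,interpolation=2)]))
E
```

```text
30.0 [ 0.4996 -0.0409  0.1019] [[0.0002, 0.5376, 0.8432], [0.0006, 0.8432, -0.5376], [-1.0, 0.0006, -0.0001]] [-0.44  0.04 -0.35] 0.2117564166097571 [ 16.3  46.  -28.  107.   35.1  35.8  23.8]
[ 0.49963956 -0.04091953  0.10190391]
head top tool yz [-0.0001 -0.0047] 0.018956704065203667 x -0.042683187405990475
```

View pics/w26z.png

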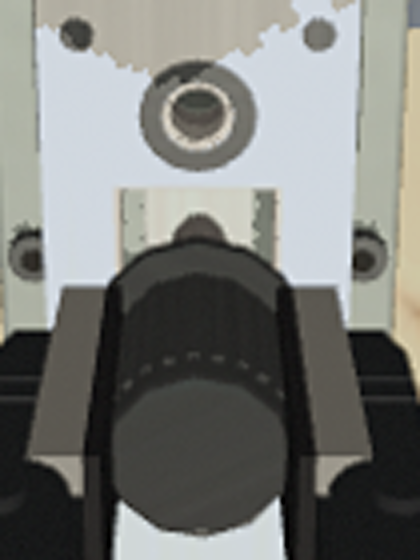

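Run:
```python
from h import *; from rig import bot
s=bot.observe(); R=s["eef_rot"];p=s["position"]
f=load("pics/w26.npz")
def T(x,y,z): return ((world(f,x/4+270-.37,y/4+215-.37,z)-p)@R*1000).round(1)
print("head",T(199.5,456,p[2]+.0431),T(110,456,p[2]+.0431),T(289,456,p[2]+.0431),T(199.5,378,p[2]+.0431),T(199.5,534,p[2]+.0431))
print("ring",T(198.5,115.5,.04),T(140,115,.04),T(257,115,.04),T(198,60,.04),T(198,171,.04))
print("leaf edges",T(38,100,.04),T(360,100,.04),"bore",T(199,115,.04))
```

```text
head [-43.1  -1.2  -0.3] [-43.1 -10.4  -0.3] [-43.1   8.   -0.3] [-43.1  -1.2  -9.4] [-43.1  -1.2   9.2]
ring [61.9 -1.2  0.1] [ 61.9 -11.5   0.1] [61.9  9.1  0.1] [ 61.9  -1.3 -10.1] [61.9 -1.3 10.7]
leaf edges [ 61.9 -29.4  -2.7] [61.9 27.1 -2.7] bore [61.9 -1.1  0.1]
```

The pin and the leaf ring agree to about 0.4 mm. I'll descend to just above the leaf.

Request:
move_arm(targets=[1.5,0,0.04,0,0,0,1.2,1.5,0,0,0,0,0,1.2,1,0,0,0,0,0,1.2,0,0,0,0,0,0,1.2,0,0,0,0,0,0,1.2])

```text
time_s: 30.62
position: [0.4998, -0.0417, 0.0621]
eef_rot: [[0.0, 0.538, 0.843], [0.0, 0.843, -0.538], [-1.0, 0.0, 0.0]]
ft_force: [1.1, -1.0, -1.8]
grip_width: 0.209
```

```bash
python3 snap.py wrist w27; python3 snap.py side s27
python3 - <<'E'
from h import *
f=load("pics/w27.npz"); a=cv2.resize(f["image"][190:400,260:380],None,fx=2.8,fy=2.8,interpolation=2)
f=load("pics/s27.npz"); b=cv2.resize(f["image"][200:305,290:390],None,fx=4,fy=5.6,interpolation=2)
cv2.imwrite("pics/c27.png",np.hstack([a[:588],b[:588]]))
E
```

```text
30.675 [ 0.4998 -0.0417  0.0622] [[0.0005, 0.538, 0.843], [0.0001, 0.843, -0.538], [-1.0, 0.0003, 0.0003]] [ 0.9  -0.05 -0.58] 0.2098901184439518 [ 14.3  49.6 -24.3 108.6  38.7  30.1  20.8]
30.725 [ 0.4999 -0.0418  0.0623] [[0.0006, 0.5381, 0.8429], [0.0001, 0.8429, -0.5381], [-1.0, 0.0004, 0.0005]] [ 0.4  -0.71 -0.47] 0.21076678747052885 [ 14.3  49.6 -24.3 108.6  38.7  30.1  20.8]
```

View pics/c27.png

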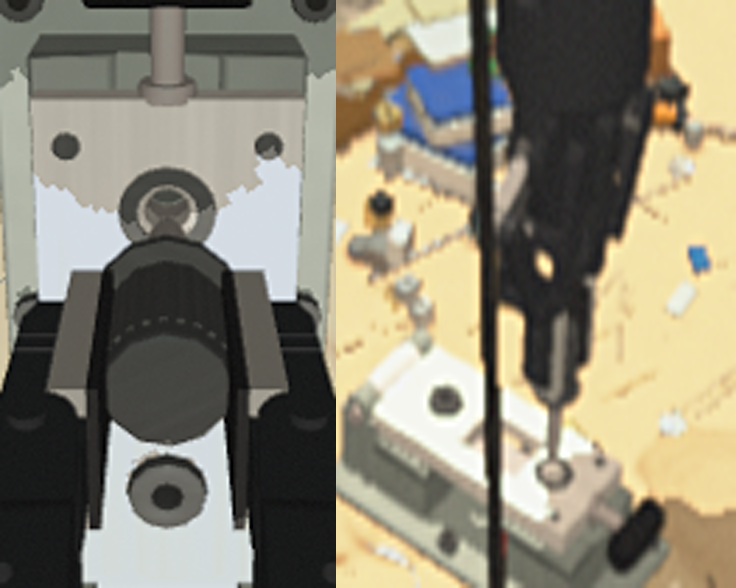

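Request:
move_arm(targets=[0.5,0,0,0,0,0,1.2,0.4,0,0,0,0,0,1.2,0,0,0,0,0,0,1.2])

```text
time_s: 31.1
position: [0.4995, -0.0418, 0.0526]
eef_rot: [[-0.001, 0.538, 0.843], [0.0, 0.843, -0.538], [-1.0, -0.0, -0.001]]
ft_force: [0.1, 0.5, -0.3]
grip_width: 0.213
```

Request:
move_arm(targets=[0.3,0,0,0,0,0,1.2,0,0,0,0,0,0,1.2])

```text
time_s: 31.35
position: [0.4996, -0.0418, 0.0498]
eef_rot: [[-0.0, 0.538, 0.843], [0.0, 0.843, -0.538], [-1.0, -0.0, -0.0]]
ft_force: [0.2, -0.0, -0.6]
grip_width: 0.212
```

Request:
move_arm(targets=[0.3,0,0,0,0,0,1.2,0.2,0,0,0,0,0,1.2,0,0,0,0,0,0,1.2])

```text
time_s: 31.72
position: [0.4996, -0.0418, 0.0448]
eef_rot: [[-0.0, 0.538, 0.843], [0.0, 0.843, -0.538], [-1.0, -0.0, -0.0]]
ft_force: [-0.7, -1.1, 0.3]
grip_width: 0.212
```

Request:
move_arm(targets=[0.3,0,0,0,0,0,1.2,0.2,0,0,0,0,0,1.2,0,0,0,0,0,0,1.2])

```text
time_s: 32.1
position: [0.4996, -0.0418, 0.0397]
eef_rot: [[-0.0, 0.538, 0.843], [0.0, 0.843, -0.538], [-1.0, -0.0, -0.0]]
ft_force: [-0.4, 0.5, -2.1]
grip_width: 0.212
```

Request:
move_arm(targets=[0.4,0,0,0,0,0,1.2,0.3,0,0,0,0,0,1.2,0,0,0,0,0,0,1.2])

```text
time_s: 32.48
position: [0.4995, -0.0418, 0.0327]
eef_rot: [[-0.0, 0.538, 0.843], [0.0, 0.843, -0.538], [-1.0, -0.0, -0.0]]
ft_force: [-0.3, -0.5, 0.1]
grip_width: 0.208
```

Request:
move_arm(targets=[0.4,0,0,0,0,0,1.2,0.2,0,0,0,0,0,1.2,0,0,0,0,0,0,1.2])

```text
time_s: 32.85
position: [0.4996, -0.0418, 0.0268]
eef_rot: [[-0.0, 0.538, 0.843], [0.0, 0.843, -0.538], [-1.0, -0.0, -0.0]]
ft_force: [-0.7, -0.4, -0.1]
grip_width: 0.211
```

Request:
move_arm(targets=[0.12,0,0,0,0,0,1.2,0,0,0,0,0,0,1.2,0,0,0,0,0,0,1.2])

```text
time_s: 33.22
position: [0.4997, -0.0418, 0.0258]
eef_rot: [[0.0, 0.538, 0.843], [0.0, 0.843, -0.538], [-1.0, 0.0, -0.0]]
ft_force: [0.1, 0.5, -0.6]
grip_width: 0.209
```

Request:
move_arm(targets=[0.05,0,0,0,0,0,1.2,0,0,0,0,0,0,1.2,0,0,0,0,0,0,1.2])

```text
time_s: 33.6
position: [0.4996, -0.0418, 0.0252]
eef_rot: [[-0.0, 0.538, 0.843], [0.0, 0.843, -0.538], [-1.0, 0.0, -0.0]]
ft_force: [-0.7, -0.4, -0.9]
grip_width: 0.207
```

Request:
move_arm(targets=[0.04,0,0,0,0,0,1.2,0,0,0,0,0,0,1.2,0,0,0,0,0,0,1.2])

```text
time_s: 33.98
position: [0.4997, -0.0418, 0.0249]
eef_rot: [[0.0, 0.538, 0.843], [0.0, 0.843, -0.538], [-1.0, 0.0, 0.0]]
ft_force: [-0.9, 0.5, 3.1]
grip_width: 0.21
```

Request:
move_arm(targets=[0.03,0,0,0,0,0,1.2,0,0,0,0,0,0,1.2,0,0,0,0,0,0,1.2])

```text
time_s: 34.35
position: [0.4997, -0.0418, 0.0248]
eef_rot: [[0.0, 0.538, 0.843], [-0.0, 0.843, -0.538], [-1.0, 0.0, 0.0]]
ft_force: [-2.0, 0.1, 11.0]
grip_width: 0.206
```

The collar landed at TCP z = 0.0249, exactly as predicted, and the press is 11 N. Now the last checks.

```bash
python3 snap.py wrist w30; python3 snap.py side s30; python3 snap.py top t30; python3 leaf.py t30 s30
python3 - <<'E'
from h import *
from rig import bot
f=load("pics/w30.npz"); a=cv2.resize(f["image"][190:400,240:400],None,fx=2.4,fy=2.4,interpolation=2)
f=load("pics/s30.npz"); b=cv2.resize(f["image"][215:315,280:380],None,fx=4,fy=5.04,interpolation=2)
cv2.imwrite("pics/c30.png",np.hstack([a[:504],b[:504]]))
A=load("pics/top0.npz")["image"].astype(int);B=load("pics/t30.npz")["image"].astype(int)
for n,(u,v,w) in dict(tin=(230,158,16),sand=(462,293,20),file=(430,325,40)).items(): print(n,np.abs(A-B)[v-w:v+w,u-w:u+w].mean().round(2))
E
```

```text
34.4 [ 0.4997 -0.0418  0.0248] [[0.0002, 0.538, 0.8429], [-0.0, 0.8429, -0.538], [-1.0, 0.0001, 0.0002]] [-1.19 -0.7  10.46] 0.20880041326419793 [ 12.2  53.2 -20.4 109.6  41.9  24.7  17.9]
34.45 [ 0.4997 -0.0418  0.0248] [[0.0003, 0.538, 0.8429], [-0.0, 0.8429, -0.538], [-1.0, 0.0001, 0.0003]] [-1.57  0.11 10.7 ] 0.2054559223674307 [ 12.2  53.2 -20.4 109.6  41.9  24.7  17.9]
34.5 [ 0.4997 -0.0418  0.0248] [[0.0003, 0.538, 0.8429], [-0.0001, 0.8429, -0.538], [-1.0, 0.0001, 0.0003]] [-2.    0.24  9.94] 0.20389880886507025 [ 12.2  53.2 -20.4 109.6  41.9  24.7  17.9]
t30 639 Z at hinge end, handle end 0.04080392328718105 0.040313633645131505
s30 432 Z at hinge end, handle end 0.03956122037610475 0.04336398626847203
tin 3.77
sand 4.22
file 4.63
```

View pics/c30.png

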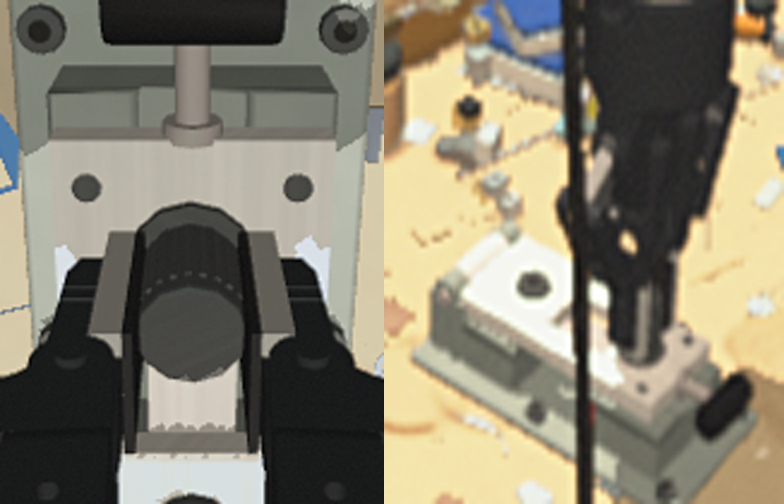

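Request:
move_arm(targets=[0,0,0,0,0,0,1.2,0,0,0,0,0,0,1.2,0,0,0,0,0,0,1.2,0,0,0,0,0,0,1.2,0,0,0,0,0,0,1.2,0,0,0,0,0,0,1.2])

```text
time_s: 35.25
position: [0.4997, -0.0418, 0.0248]
eef_rot: [[0.0, 0.538, 0.843], [-0.0, 0.843, -0.538], [-1.0, 0.0, 0.0]]
ft_force: [-2.5, -1.0, 10.6]
grip_width: 0.211
```

Run:
```python
from rig import bot, workorder
s=bot.observe(); print(s["ft_force"],s["position"]); print(workorder.job_done())
s=bot.observe(); print(s["time_s"],s["ft_force"],s["position"])
```

```text
[-2.47576323 -0.97342284 10.611905  ] [ 0.49970443 -0.04181654  0.02481028]
the job is handed in; nothing more can be done
None
the job is handed in; nothing more can be done
```

The job is done and handed in at about 35 s. The bar lies flat in the nest with its hole at the handle end, and the leaf was swung shut by the cross handle. The pin is down through the leaf and bar into the base, and I am still gripping it.

**Last checks**
- **Pin:** The collar met the leaf at TCP z = 0.0249 m, the predicted seating height.
- **Press:** It held at 10 to 11 N for the last 0.9 s before hand-in.
- **Leaf:** The top camera puts its upper face at z = 40 to 41 mm along its length, so it is flat on the bar.
- **Bystanders:** The oil tin, file and sanding block look unchanged in before-and-after top images.

**What disagreed or went wrong**
- **Fingertip offset:** The fingertips stand about 23 mm behind the reported TCP, not 17 mm ahead as stated. My first try at the bar therefore closed above it without moving it. I then worked from the height the cameras showed.
- **Closing the leaf:** At the stop I pressed one step too far, and the wrist force briefly read about 42 N through the fingers on the handle. I relieved it straight away. It was the fingers pressing, not the gripper's body, but it is above the 40 N figure.
- **Side camera:** Its last leaf-height fit read 39.6 to 43.4 mm. I put this down to gripper points in the fit, because it read 39 to 40 mm before the gripper was in view.

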